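Nest the resin pots in the tilted stand

TASK

Nest the loose white resin pots in the large one that is clamped leaning in the green stand: first the middle-sized pot, then the small one inside it. Keep hold of each pot until it sits fully home, square on the floor of the pot around it, and press it down until you just feel the cushion under the large pot give, but only lightly; then leave both nested and released. Do not disturb the spreader, the knife or the mould.

Things in the scene. Friction and masses are not known exactly. Their poses are not given: they have to be found in the camera images.
- stand: Fixed green tooling-board stand that holds the large pot between two cheeks (left and right); foot plate 160 by 140 mm, about 155 mm high with the pot. Origin under the foot plate's centre; x points away from the robot, the pot leans towards -x. Its place and heading vary.
- large_center (a point): Largest white plastic pot, no handle, clamped leaning 26 deg from vertical: 112 mm outside at rim, 104 at bottom, 80 high, wall 3, floor 5. Point: on its axis half-way up, 40 mm below the rim, 35 above the inner floor. z: out of the mouth (up, roughly towards the robot); x: away from the robot, uphill; y: level. A rubber cushion under it yields about 1 mm per 5 N, 6 mm at most; springs back.
- medium_center (a point): Middle-sized loose pot, same material and shape, upright on the table beside the stand: 98 mm outside at rim, 91 at bottom, 72 high, wall 3, floor 5, about 80 g. Point: on its axis half-way up (36 mm). z: out of the mouth; x: towards its handle. Home in the large pot, this point is 1 mm above large_center along the axis; play between the walls 2 to 4 mm.
- medium_grip (a point): Middle of its handle: upright white block above the rim on a thin neck, 12 mm (radial, pot x) by 16 (across, pot y) by 42 tall. Point: 52 mm from the axis, 32 above the rim, 104 above the underside; block from 22 below to 20 above it, outside the mouth. The pot hangs to one side: pinched across (along y) it swings about the fingers, pinched radially (along x) less. Axes as the pot's.
- small_center (a point): Small loose pot, same material and shape, upright on the table on the other side of the stand: 84 mm outside at rim, 78 at bottom, 62 high, wall 3, floor 5, about 60 g. Point: on its axis half-way up (31 mm). z: out of the mouth; x: towards its handle. Home in the middle-sized pot, this point coincides with medium_center; play between the walls 2 to 4 mm.
- small_grip (a point): Middle of the small pot's handle, a block like the other (12 by 16 by 42 mm). Point: 45 mm from the axis, 32 above the rim, 94 above the underside. The fingers need room: let the two handles end on opposite sides. Axes as the pot's.
- spreader: Bystander: yellow plastic spreader lying flat, 75 by 95 by 4 mm, beyond the stand. Origin under its centre.
- knife: Bystander: black utility knife lying flat, about 145 mm long, 22 mm wide, 19 mm high, at the far left. Origin underneath, near the middle; x along the blade.
- mould: Bystander: green tooling-board mould with a trough, 110 by 200 by 80 mm, at the far right. Origin under its centre.
Not all that is in view belongs to the job. What is shaped like the part that bears medium_center but orange or pink is not meant.

How it is judged:
On the way, in this order (a step that is already met when the one before it is completed fails the run):
1. the middle-sized pot is fully home in the large pot and pressed lightly down (over 3 N) while still held (z of medium_center in the frame of large_center below 0.0045 m and horizontal distance between medium_center and large_center below 0.012 m and angle between the z axis of medium_center and the z axis of large_center, either way round below 0.07 rad and contact force between the fingers and medium above 0.5 N and contact force between medium and large above 3 N), for 0.2 s.
2. with the middle-sized pot home, the small pot is fully home in it and pressed lightly down (over 3 N) while still held (z of medium_center in the frame of large_center below 0.0045 m and horizontal distance between medium_center and large_center below 0.012 m and angle between the z axis of medium_center and the z axis of large_center, either way round below 0.07 rad and z of small_center in the frame of medium_center below 0.0035 m and horizontal distance between small_center and medium_center below 0.012 m and angle between the z axis of small_center and the z axis of medium_center, either way round below 0.07 rad and contact force between the fingers and small above 0.5 N and contact force between small and medium above 3 N), for 0.2 s.
At the end, for the whole second after the job is handed in: The middle-sized pot sits home in the large one (within 3.5 mm of its floor along the axis, axes within 4 degrees) and the small pot sits home in the middle-sized one (same tolerances), both released and at rest; spreader, knife and mould are each within 20 mm of where they started (z of medium_center in the frame of large_center below 0.0045 m and horizontal distance between medium_center and large_center below 0.012 m and angle between the z axis of medium_center and the z axis of large_center, either way round below 0.07 rad and z of small_center in the frame of medium_center below 0.0035 m and horizontal distance between small_center and medium_center below 0.012 m and angle between the z axis of small_center and the z axis of medium_center, either way round below 0.07 rad and linear speed of each of medium, small below 0.02 m/s and distance of each of spreader, knife, mould from where it was at the start of the episode below 0.02 m); the robot touches nothing.
It fails at once if a pot is pushed into the other with more than 25 N (contact force between medium and large above 25 N or contact force between small and medium above 25 N).
It fails at once if a bystander is moved more than 20 mm (distance of any of spreader, knife, mould from where it was at the start of the episode above 0.02 m).
It also fails if it takes over 64 s, if anything falls off the work surface, if the arm or the gripper's body presses on something with over 40 N, if the wrist force passes 120 N, or if a joint passes its speed limit or range.

ROBOT

A 6-joint arm with a two-finger parallel gripper is mounted at the origin on the work surface. World frame = base frame: x ahead of the robot, y to its left, z up, the work surface at z = 0. Lengths are in m, angles in rad, forces in N, time in s.
With the tool pointing down it reaches from about 0.375 to 0.9 m from the base axis. Payload 3.1 kg.
Tool frame: the origin (TCP) lies at the centre of the arm's flange, where the gripper is bolted on; the fingertips stand 182 mm ahead of it and the grasp point (between the pads) lies 164 mm ahead of it; z points along the fingers, y is the direction in which the jaws open and shut (so a half turn about z gives the same grasp; the last joint's range is limited). The gripper opens to 87 mm and grips with 3 to 60 N. Pads are 19 mm wide; open, the fingers measure 117 mm over their backs; the gripper's body (75 mm by 190 mm) begins 51 mm behind the grasp point.
Start: joints at [-1.333, 0.527, 1.433, -0, 1.181, -0.178], TCP at [0.252, -0.572, 0.405] pointing down, gripper open.
Joint ranges: [-3.08, 3.08], [-0.75, 2.2], [0.22, 2.44], [-1.43, 4.57], [0, 2.65], [-2.85, 2.85]. Speed limits (rad/s): [2.79, 2.79, 3.14, 3.14, 3.14, 3.14].

INTERFACE

Orientations are given as a rotation vector (axis times angle).
In Python, from cell import telemetry, snapshot, order, recognise, outline_of gives the robot as it stands. The module is installed in compiled form; this text tells all that it offers.
- The arm moves only by the shell command python3 -m inch 'ROWS' [OPENING] [FORCE]. ROWS is JSON, a list of rows, each an object of numbers: "tx", "ty", "tz": the shift along the tool's x, y, z as a fraction of full scale; "ax", "ay", "az": the turn, a rotation vector about the tool's x, y, z as a fraction of full scale. A call has 1 to 10 rows; each row shifts and turns the commanded pose from where the row before left it, along the tool's axes as they then stand; what a row does not reach is not made up. Full scale, the value 1, is 400 mm for a shift and 0.08 rad for a turn. A row lasts 1/10 s, in which the tool goes at most 50 mm and 8.59 degrees, less where a joint would pass 70% of its speed; a pose out of reach is approached as far as the arm can. A call with a number of a shift or a turn outside -1 to 1 is refused whole. A call with a gripper value outside its range is refused whole. OPENING is the opening, from 0 (shut) to 1 (fully open), set as the call begins (- or left out, the last holds). The fingers move at their own pace and stop on an object; FORCE is the grip in N (left out, the last holds). Time passes only in rows, so rows that do not move let the fingers close. It gives the time, the measured TCP pose, the force and the opening at its end, in the units of the state.
- telemetry.get_state(): the state, without advancing time (a new reading comes with each control period).
- snapshot(name): name is "side" or "top" or "wrist"; returns a dict with "img" (384x512x3 uint8, red, green, blue), "range_z" (384x512 float32, m along the optical axis (not along the pixel's ray), 0 where there is no reading), "fx", "fy", "cx", "cy" (pixels), "R" (3x3) and "t" (3): a world point X has camera coordinates R X + t. Camera axes: x right, y down, z forward; pixel columns grow to the right and rows downward; lengths in m; the calibration is good to about 2 mm. A picture is of the moment at which its call begins.
- order.hand_in(): hands the job in, once; it reports no verdict.
Trained networks look in the newest picture that a camera, given by its name, has taken for a name from the list of things; names that differ only in an ending like _2 or _b are one class to them, and where a whole thing is asked for, a point or a joint stands for the part that bears it (a point fixed in the world has none). Each returns a list of dicts, best first, with "score" (0 to 1); they miss things now and then, are a little off and sometimes report something else, mostly with a low value. They report only what shows in the picture. A call takes as long as a camera call. They do not tell look-alikes from the thing itself.
- recognise(query, camera): "at" ([x, y, z] in m, in world coordinates, good to about 4 mm: the middle of the surface that is visible of it).
- outline_of(query, camera): "pixels" (384x512 bool, what is visible of it).
The state is a dict: "time": time; "joints": joint angles; "dq": joint speeds; "joint_efforts": joint torques, N m; "position": TCP position; "orientation": TCP orientation; "force": force on the tool from outside, world axes, zero at the start; "wrist_torque": the same for the moment, N m; "gripper_width": finger opening in m.
Only numpy, scipy, OpenCV 4.12 (cv2) and the standard library are available. Lean on these libraries where they do the work, as an engineer would, in place of code of your own. Each camera call takes 0.05 s, during which the arm holds its last target.

## Working session

There is one attempt and no reset: what is moved stays moved. The work goes in short steps, Python scripts to look and compute and a shell command to move; the robot and the scene stay as the last step left them, time stands still between calls to the robot, and variables do not carry over. Pictures are saved under pics/ and viewed, and the job is handed in when it is done.

```bash
mkdir -p pics; ls
python3 - <<'E'
from cell import telemetry, snapshot, order, recognise, outline_of
import cv2,numpy as np
print(telemetry.get_state())
for n in ["side","top","wrist"]:
    s=snapshot(n); cv2.imwrite(f"pics/{n}0.png",s["img"][...,::-1])
    print(n,s["fx"],s["cx"],s["cy"],np.round(s["R"],3).tolist(),np.round(s["t"],3))
    np.savez(f"{n}0.npz",**s)
    if n!="wrist":
        for q in ["stand","large_center","medium_center","medium_grip","small_center","small_grip","spreader","knife","mould"]:
            print(q,[(np.round(d["at"],3).tolist(),round(d["score"],2)) for d in recognise(q,n)])
E
```

```text
pics
{'time': 0.0, 'joints': array([-1.33350268e+00,  5.28450468e-01,  1.43394907e+00, -2.90665372e-05,
        1.18138624e+00, -1.78522754e-01]), 'dq': array([0.00179397, 0.00078995, 0.00071403, 0.00036573, 0.00288222,
       0.00121285]), 'joint_efforts': array([ 2.09993250e-04, -4.40044534e+01, -1.76594424e+01,  6.32050401e-02,
        5.83366491e-02, -1.55919538e-04]), 'position': array([ 0.25238468, -0.57137833,  0.40376598]), 'orientation': array([-3.07179014e+00, -6.48032118e-01,  1.43318988e-04]), 'force': array([0.48344465, 0.12847249, 0.13532255]), 'wrist_torque': array([0.0096787 , 0.01585701, 0.02986611]), 'gripper_width': 0.08674293952571353}
side 356.7096143881564 258.1871788694015 189.06947097442986 [[-0.931, -0.365, 0.019], [-0.283, 0.688, -0.669], [0.231, -0.628, -0.743]] [0.527 0.251 0.993]
stand [([0.526, 0.027, 0.07], 0.89)]
large_center [([0.52, -0.025, 0.092], 0.64)]
medium_center [([0.495, -0.283, 0.039], 0.96), ([0.51, -0.417, 0.049], 0.72), ([0.345, -0.382, 0.043], 0.61), ([0.361, -0.183, 0.043], 0.6)]
medium_grip [([0.346, -0.385, 0.047], 0.93), ([0.356, -0.
[... 439 characters left out ...]

stand [([0.534, 0.001, 0.072], 0.84)]
large_center [([0.523, 0.002, 0.07], 0.67)]
medium_center [([0.502, -0.292, 0.005], 0.87), ([0.518, -0.458, 0.008], 0.86), ([0.349, -0.369, 0.002], 0.83), ([0.365, -0.212, 0.004], 0.67)]
medium_grip [([0.359, -0.211, 0.002], 0.89), ([0.519, -0.454, 0.007], 0.77), ([0.501, -0.29, 0.006], 0.71), ([0.353, -0.369, 0.005], 0.56)]
small_center [([0.477, 0.231, 0.001], 0.83)]
small_grip []
spreader [([0.771, 0.047, 0.004], 0.8)]
knife [([0.701, 0.391, 0.009], 0.57)]
mould [([0.758, -0.216, 0.058], 0.77)]
wrist 333.51253499765744 255.1287230408599 182.56984447711307 [[0.404, -0.915, -0.0], [-0.888, -0.392, 0.242], [-0.222, -0.098, -0.97]] [-0.626 -0.028  0.39 ]
```

View pics/side0.png

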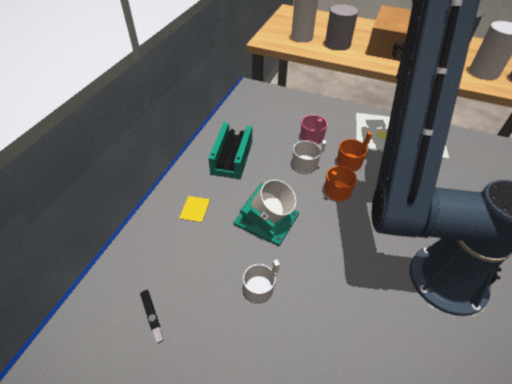

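View pics/top0.png

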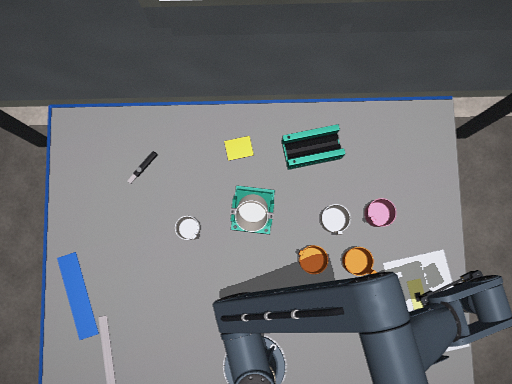

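View pics/wrist0.png

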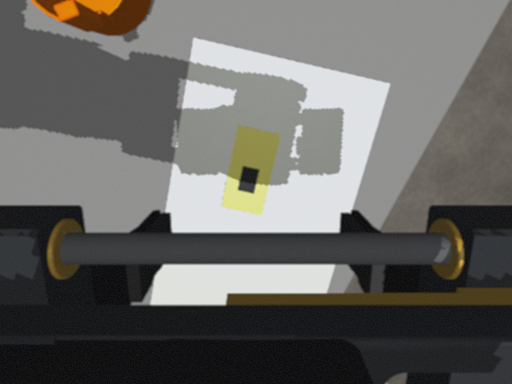

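Side view: the medium white pot is at about (307,157), the stand with the large pot at (272,205), and the small white pot at (259,282). The handles of the white pots point to the upper right in the image. The orange and pink pots are decoys. Next I'll measure from depth.

```bash
cat > h.py <<'E'
import numpy as np, cv2
from scipy.spatial.transform import Rotation as Ro
from scipy.optimize import least_squares
def cloud(s):
    z=s["range_z"]; v,u=np.mgrid[0:z.shape[0],0:z.shape[1]]
    P=np.stack([(u-s["cx"])/s["fx"]*z,(v-s["cy"])/s["fy"]*z,z],-1)
    W=(P-s["t"])@s["R"]   # R^T (P-t)
    W[z<=0]=np.nan
    return W
E
python3 - <<'E'
from h import *
for n in ["side","top"]:
    s=dict(np.load(f"{n}0.npz")); W=cloud(s)
    I=s["img"].astype(int)
    for nm,c,h,r in [("medium",(.5,-.29),.072,.052),("small",(.477,.22),.062,.045)]:
        d=np.hypot(W[...,0]-c[0],W[...,1]-c[1])
        tab=W[(d>.09)&(d<.13)]; tab=tab[np.abs(tab[:,2])<.02]
        print(n,nm,"table",np.nanmedian(tab[:,2]), "noise",np.nanstd(tab[:,2]))
        m=(d<.085)&(W[...,2]>.012)
        P=W[m]
        hp=P[P[:,2]>h+.008]
        print(" n",len(P)," handle",len(hp),hp.mean(0) if len(hp) else None, np.ptp(hp,axis=0) if len(hp) else None)
        if len(hp): print(hp.round(3).tolist()[:30])
        rim=P[(P[:,2]>h-.006)&(P[:,2]<h+.006)]
        rr={"medium":.0475,"small":.0405}[nm]
        f=lambda q:np.hypot(rim[:,0]-q[0],rim[:,1]-q[1])-rr
        o=least_squares(f,c,loss="soft_l1",f_scale=.003)
        print(" rim",len(rim),o.x,np.sqrt(np.mean(o.fun**2)))
    u0,u1,v0,v1=(190,390,110,320) if n=="side" else (150,400,170,270)
    cv2.imwrite(f"pics/{n}0z.png",cv2.resize(s["img"][v0:v1,u0:u1,::-1],None,fx=3 if n=="top" else 2.8,fy=3 if n=="top" else 2.8,interpolation=cv2.INTER_CUBIC))
E
```

```text
side medium table -0.0010765968630561818 noise 0.0036574914947201526
 n 709  handle 47 [ 0.44592984 -0.28564116  0.10627996] [0.01198973 0.01857038 0.04141592]
[[0.451, -0.291, 0.125], [0.448, -0.293, 0.124], [0.445, -0.295, 0.123], [0.442, -0.297, 0.123], [0.45, -0.288, 0.123], [0.447, -0.291, 0.122], [0.444, -0.293, 0.121], [0.441, -0.297, 0.119], [0.452, -0.283, 0.122], [0.449, -0.285, 0.121], [0.445, -0.285, 0.122], [0.442, -0.286, 0.123], [0.451, -0.282, 0.119], [0.448, -0.284, 0.118], [0.444, -0.281, 0.122], [0.441, -0.281, 0.123], [0.451, -0.286, 0.111], [0.447, -0.282, 0.115], [0.444, -0.282, 0.116], [0.441, -0.288, 0.113], [0.45, -0.283, 0.109], [0.447, -0.285, 0.109], [0.444, -0.289, 0.107], [0.441, -0.294, 0.103], [0.449, -0.281, 0.107], [0.446, -0.282, 0.107], [0.443, -0.284, 0.107], [0.452, -0.288, 0.095], [0.448, -0.283, 0.101], [0.445, -0.284, 0.101]]
 rim 103 [ 0.49831219 -0.28805536] 0.001849117467845157
side small table -0.0009296311130893851 noise 0.001610596737377778
 n 698  handle 82 [0.44308708 0.19766028 0.09754033] [0.01919714 0.01988991 0.04403291]
[[0.446, 0
[... 1723 characters left out ...]
0.04812876]
[[0.502, 0.196, 0.071], [0.452, 0.198, 0.111], [0.452, 0.194, 0.114], [0.452, 0.192, 0.106], [0.454, 0.191, 0.081], [0.452, 0.257, 0.072], [0.449, 0.201, 0.114], [0.449, 0.197, 0.119], [0.449, 0.194, 0.114], [0.449, 0.191, 0.111], [0.45, 0.189, 0.097], [0.445, 0.203, 0.117], [0.445, 0.2, 0.118], [0.446, 0.198, 0.111], [0.445, 0.194, 0.113], [0.446, 0.191, 0.11], [0.447, 0.188, 0.08], [0.442, 0.204, 0.11], [0.442, 0.2, 0.117], [0.442, 0.197, 0.113], [0.442, 0.194, 0.11], [0.442, 0.191, 0.109], [0.443, 0.191, 0.083], [0.439, 0.201, 0.112], [0.439, 0.197, 0.118], [0.439, 0.195, 0.107], [0.44, 0.194, 0.091], [0.437, 0.198, 0.082]]
 rim 60 [0.47811483 0.22642184] 0.0009813962440563693
```

View pics/side0z.png

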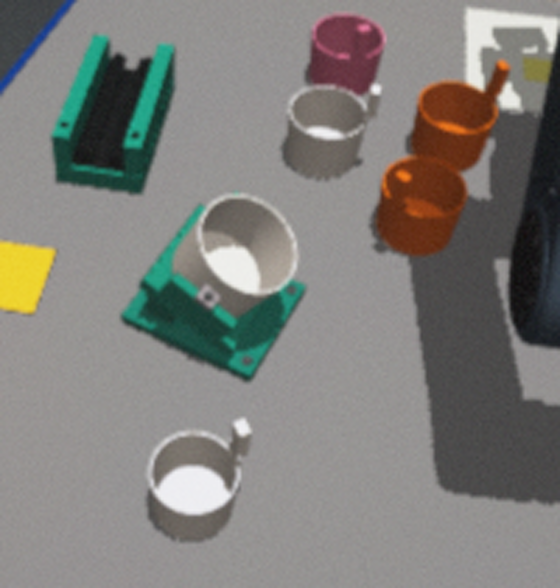

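View pics/top0z.png

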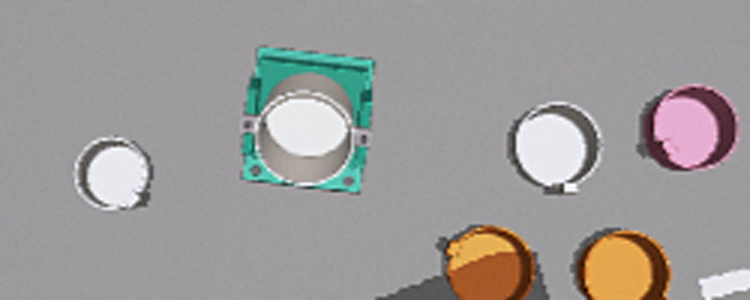

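```bash
cat > fitl.py <<'E'
from h import *
def axis(h,lean=np.radians(26)): return np.array([-np.sin(lean)*np.cos(h),-np.sin(lean)*np.sin(h),np.cos(lean)])
def resid(q,P):
    a=axis(q[3]); d=P-q[:3]; z=d@a; r=np.linalg.norm(d-z[:,None]*a,axis=1)
    ro=.052+.004*(z+.04)/.08
    ri=ro-.003
    def cl(v,lo,hi): return v-np.clip(v,lo,hi)
    dr=np.hypot(z-.04,cl(r,.053,.056))         # rim
    di=np.hypot(r-ri,cl(z,-.035,.04))       # inner wall
    do=np.hypot(r-ro,cl(z,-.04,.04))
    df=np.hypot(z+.035,np.maximum(r-.0495,0))
    return np.minimum.reduce([dr,di,do,df])
def fit(P,c0):
    best=None
    for h in (-.2,0,.2):
        o=least_squares(resid,[*c0,h],args=(P,),loss="soft_l1",f_scale=.003)
        if best is None or o.cost<best.cost: best=o
    return best
def sel(s,c0=(.52,0,.09)):
    W=cloud(s); I=s["img"].astype(int); sat=I.max(-1)-I.min(-1)
    m=(np.linalg.norm(W-np.array(c0),axis=-1)<.085)&(W[...,2]>.03)&(sat<45)
    return W[m]
if __name__=="__main__":
    A=[]
    for n in ["side","top"]:
        s=dict(np.load(f"{n}0.npz")); P=sel(s); A.append(P)
        o=fit(P,(.52,0,.09)); print(n,len(P),o.x.round(4),np.median(o.fun))
        # green heading
        W=cloud(s);hsv=cv2.cvtColor(s["img"],cv2.COLOR_RGB2HSV)
        g=(hsv[...,0]>65)&(hsv[...,0]<100)&(hsv[...,1]>90)&(np.hypot(W[...,0]-.53,W[...,1])<.14)
        G=W[g]; low=G[G[:,2]<.03]
        print(" green",len(G),cv2.minAreaRect(low[:,:2].astype(np.float32)*1000))
    o=fit(np.vstack(A),(.52,0,.09)); print("both",o.x.round(4),np.median(o.fun))
E
python3 fitl.py
```

```text
side 1561 [0.5226 0.0037 0.0938 0.01  ] 0.0013481332170529534
 green 1281 ((545.7840576171875, -10.658287048339844), (155.87991333007812, 174.326904296875), 82.20548248291016)
top 1066 [ 0.5256  0.0008  0.0944 -0.1243] 0.0011557676715048606
 green 701 ((542.4940185546875, -2.1778335571289062), (139.20797729492188, 162.21873474121094), 81.97664642333984)
both [ 0.5244  0.0027  0.0939 -0.0473] 0.0013066901152224558
```

Run:
```python
from fitl import *
A=[]
for n in ["side","top"]:
    s=dict(np.load(f"{n}0.npz")); P=sel(s); A.append(P)
for P in A+[np.vstack(A)]:
  for h in (-.12,-.14):
    o=least_squares(lambda q:resid([*q,h],P),(.524,0.002,.094),loss="soft_l1",f_scale=.002)
    print(h,o.x.round(4),o.cost)
C=np.array([.5255,.002,.094]);a=axis(-.14)
print("plate ctr side", C-0)
```

```text
-0.12 [0.5231 0.0027 0.0927] 0.008093264571941585
-0.14 [0.5232 0.0026 0.0926] 0.008170744753767684
-0.12 [0.5254 0.0007 0.0943] 0.003084710211203303
-0.14 [0.5255 0.0006 0.0944] 0.0030859706610448455
-0.12 [0.5245 0.0019 0.0936] 0.011511137963933455
-0.14 [0.5245 0.0018 0.0935] 0.011592768905614819
plate ctr side [0.5255 0.002  0.094 ]
```

```bash
python3 -m inch '[{"tz":0.0}]' 0.5 40
python3 - <<'E'
from cell import telemetry
from h import *
s=telemetry.get_state(); R=Ro.from_rotvec(s["orientation"]); p=s["position"]
g=np.array([.4475,-.2885,.104+.08]); tgt=g+[0,0,.164]
Rt=Ro.from_matrix(np.c_[[0,-1,0],[1,0,0],[0,0,-1.]]); print(np.linalg.det(Rt.as_matrix()))
print(R.as_matrix().round(3)); d=R.inv()*Rt; print("rot",d.as_rotvec(),"shift tool",R.inv().apply(tgt-p))
E
```

```text
invalid input at $[0]: expected keys tx, ty, tz, ax, ay, az
Traceback (most recent call last):
  File "scipy/spatial/transform/_rotation.pyx", line 1143, in scipy.spatial.transform._rotation.Rotation.from_matrix
ValueError: Non-positive determinant (left-handed or null coordinate frame) in rotation matrix 0: [[ 0.  1.  0.]
 [-1.  0.  0.]
 [ 0.  0. -1.]].
```

```bash
cat >> h.py <<'E'
def plan(T_R,T_p,n,state=None):
    """n equal rows (fractions) taking measured TCP to target"""
    from cell import telemetry
    s=state or telemetry.get_state(); R=Ro.from_rotvec(s["orientation"]); p=s["position"]
    d=R.inv().apply(np.asarray(T_p)-p); rv=(R.inv()*T_R).as_rotvec(); st=rv/n
    M=sum(Ro.from_rotvec(st*k).as_matrix() for k in range(n))
    t=np.linalg.solve(M,d)
    print("rel mm",(d*1000).round(1),"rot rad",rv.round(4))
    print(n,"rows t",(t/.4).round(4),"a",(st/.08).round(3),"| speed mm/row",round(np.linalg.norm(t)*1000,1))
def R_from(y,z):
    z=np.array(z,float);z/=np.linalg.norm(z);y=np.array(y,float);y-=z*(y@z);y/=np.linalg.norm(y)
    return Ro.from_matrix(np.c_[np.cross(y,z),y,z])
GO=0.164
def grasp_tcp(g,z): return np.asarray(g)-GO*np.asarray(z)/np.linalg.norm(z)
E
python3 - <<'E'
from h import *
z=[0,0,-1]; plan(R_from([1,0.03,0],z),grasp_tcp([.4475,-.2885,.204],z),9)
E
```

```text
rel mm [ 292.8 -180.3   36.8] rot rad [ 0.      0.     -1.1849]
9 rows t [ 0.1012 -0.0026  0.0102] a [ 0.     0.    -1.646] | speed mm/row 40.7
```

Run:
```python
from h import *
z=[0,0,-1]; plan(R_from([1,0.03,0],z),grasp_tcp([.4475,-.2885,.204],z),15)
```

```text
rel mm [ 292.8 -180.3   36.8] rot rad [ 0.      0.     -1.1849]
15 rows t [0.0608 0.0001 0.0061] a [ 0.     0.    -0.987] | speed mm/row 24.4
```

```bash
python3 -m inch '[{"tx":0.061,"ty":0,"tz":0.006,"ax":0,"ay":0,"az":-0.985},{"tx":0.061,"ty":0,"tz":0.006,"ax":0,"ay":0,"az":-0.985},{"tx":0.061,"ty":0,"tz":0.006,"ax":0,"ay":0,"az":-0.985},{"tx":0.061,"ty":0,"tz":0.006,"ax":0,"ay":0,"az":-0.985},{"tx":0.061,"ty":0,"tz":0.006,"ax":0,"ay":0,"az":-0.985},{"tx":0.061,"ty":0,"tz":0.006,"ax":0,"ay":0,"az":-0.985},{"tx":0.061,"ty":0,"tz":0.006,"ax":0,"ay":0,"az":-0.985},{"tx":0.061,"ty":0,"tz":0.006,"ax":0,"ay":0,"az":-0.985}]' 0.5 50
python3 -m inch '[{"tx":0.061,"ty":0,"tz":0.006,"ax":0,"ay":0,"az":-0.985},{"tx":0.061,"ty":0,"tz":0.006,"ax":0,"ay":0,"az":-0.985},{"tx":0.061,"ty":0,"tz":0.006,"ax":0,"ay":0,"az":-0.985},{"tx":0.061,"ty":0,"tz":0.006,"ax":0,"ay":0,"az":-0.985},{"tx":0.061,"ty":0,"tz":0.006,"ax":0,"ay":0,"az":-0.985},{"tx":0.061,"ty":0,"tz":0.006,"ax":0,"ay":0,"az":-0.985},{"tx":0.061,"ty":0,"tz":0.006,"ax":0,"ay":0,"az":-0.985},{"tx":0,"ty":0,"tz":0,"ax":0,"ay":0,"az":0},{"tx":0,"ty":0,"tz":0,"ax":0,"ay":0,"az":0}]'
python3 - <<'E'
from cell import snapshot
from h import *
z=[0,0,-1]; plan(R_from([1,0.03,0],z),grasp_tcp([.4475,-.2885,.106],z),6)
for n in ["wrist","side"]:
    s=snapshot(n); np.savez(n+"1.npz",**s); cv2.imwrite(f"pics/{n}1.png",s["img"][...,::-1])
    W=cloud(s); P=W[(np.hypot(W[...,0]-.4475,W[...,1]+.2885)<.03)&(W[...,2]>.085)&(W[...,2]<.135)]
    if len(P): print(n,len(P),np.median(P,0),P.min(0),P.max(0))
E
```

```text
time: 1.85
position: [0.4011, -0.4486, 0.3855]
orientation: [2.718, 1.574, 0.0]
force: [0.6, -0.5, -0.2]
gripper_width: 0.0442
time: 2.75
position: [0.4486, -0.2875, 0.369]
orientation: [2.19, 2.25, -0.001]
force: [0.7, -0.2, 0.8]
gripper_width: 0.0438
rel mm [-0.8 -1.2 99. ] rot rad [ 0.0005  0.0011 -0.0029]
6 rows t [-0.0004 -0.0005  0.0413] a [ 0.001  0.002 -0.006] | speed mm/row 16.5
wrist 560 [ 0.44969041 -0.28666818  0.12301133] [ 0.4434457  -0.29945713  0.08503402] [ 0.45561971 -0.2802807   0.12571519]
side 43 [ 0.44599574 -0.28490207  0.10973056] [ 0.44026622 -0.2985927   0.08579483] [ 0.45177299 -0.28077219  0.12741036]
```

View pics/wrist1.png

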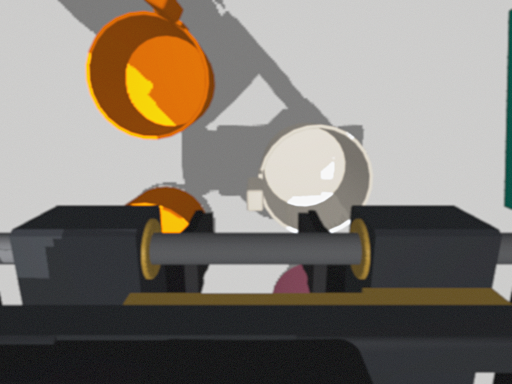

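View pics/side1.png

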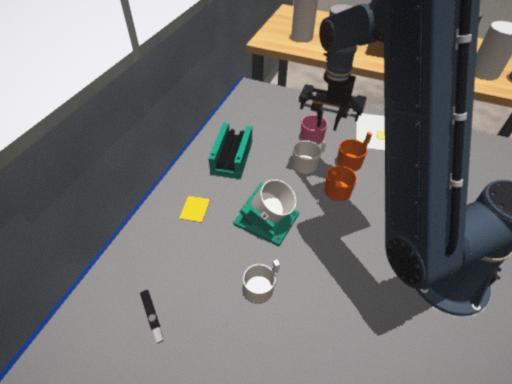

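Run:
```python
from h import *
s=dict(np.load("wrist1.npz")); W=cloud(s)
P=W[(np.hypot(W[...,0]-.4495,W[...,1]+.2895)<.02)&(W[...,2]>.115)&(W[...,2]<.13)]
print(len(P),cv2.minAreaRect((P[:,:2]*1000).astype(np.float32)),np.median(P[:,2]))
rim=W[(np.abs(W[...,2]-.072)<.004)&(np.hypot(W[...,0]-.5,W[...,1]+.287)<.06)&(np.hypot(W[...,0]-.5,W[...,1]+.287)>.043)]
o=least_squares(lambda q:np.hypot(rim[:,0]-q[0],rim[:,1]-q[1])-.0475,(.5,-.287),loss="soft_l1",f_scale=.002);print(len(rim),o.x)
```

```text
398 ((449.717041015625, -291.27191162109375), (11.475462913513184, 16.24362564086914), 1.7801698446273804) 0.12369756103103874
1102 [ 0.50115399 -0.28933805]
```

The wrist view shows the white handle at (255,193), between the fingers and square to them. I'll descend and grip.

```bash
python3 -m inch '[{"tx":-0.003,"ty":0,"tz":0.041,"ax":0,"ay":0,"az":0},{"tx":-0.003,"ty":0,"tz":0.041,"ax":0,"ay":0,"az":0},{"tx":0,"ty":0,"tz":0.041,"ax":0,"ay":0,"az":0},{"tx":0,"ty":0,"tz":0.041,"ax":0,"ay":0,"az":0},{"tx":0,"ty":0,"tz":0.041,"ax":0,"ay":0,"az":0},{"tx":0,"ty":0,"tz":0.042,"ax":0,"ay":0,"az":0},{"tx":0,"ty":0,"tz":0,"ax":0,"ay":0,"az":0}]'
python3 -m inch '[{"tx":0,"ty":0,"tz":0,"ax":0,"ay":0,"az":0},{"tx":0,"ty":0,"tz":0,"ax":0,"ay":0,"az":0},{"tx":0,"ty":0,"tz":0,"ax":0,"ay":0,"az":0},{"tx":0,"ty":0,"tz":0,"ax":0,"ay":0,"az":0},{"tx":0,"ty":0,"tz":0,"ax":0,"ay":0,"az":0}]' 0 55
python3 -c "
from cell import telemetry;s=telemetry.get_state();print(s)"
```

```text
time: 3.55
position: [0.4479, -0.2908, 0.2681]
orientation: [-2.191, -2.247, 0.0]
force: [-0.5, 0.3, 0.9]
gripper_width: 0.0436
time: 4.05
position: [0.4485, -0.2899, 0.2705]
orientation: [2.191, 2.251, -0.0]
force: [0.8, 1.0, 0.1]
gripper_width: 0.0116
{'time': 4.05, 'joints': array([-7.83309772e-01,  6.08278960e-01,  1.77582351e+00, -3.41311056e-05,
        7.56611586e-01, -8.10363934e-01]), 'dq': array([ 0.00486558,  0.00386059,  0.00194142, -0.0050086 ,  0.00341061,
        0.00254284]), 'joint_efforts': array([ 2.96208104e-01, -3.98704791e+01, -1.05385906e+01,  5.93447266e-02,
       -7.56953750e-02,  3.61421064e-02]), 'position': array([ 0.44845809, -0.28994205,  0.27047733]), 'orientation': array([ 2.19054903e+00,  2.25068473e+00, -5.25895262e-05]), 'force': array([0.77720305, 0.96635241, 0.1400877 ]), 'wrist_torque': array([ 0.13018212, -0.24446125, -0.03062483]), 'gripper_width': 0.011597377635279604}
```

```bash
python3 -m inch '[{"tx":0,"ty":0,"tz":-0.05,"ax":0,"ay":0,"az":0},{"tx":0,"ty":0,"tz":-0.1,"ax":0,"ay":0,"az":0},{"tx":0,"ty":0,"tz":-0.1,"ax":0,"ay":0,"az":0},{"tx":0,"ty":0,"tz":-0.1,"ax":0,"ay":0,"az":0},{"tx":0,"ty":0,"tz":-0.05,"ax":0,"ay":0,"az":0}]'
python3 - <<'E'
from cell import telemetry
import numpy as np
s=telemetry.get_state(); print(s["joints"].round(4),s["position"].round(4),s["gripper_width"],s["force"])
D=[([-1.3335,.52845,1.43395],[.25238,-.57138,.40377]),([-.78331,.60828,1.77582],[.44846,-.28994,.27048]),(s["joints"][:3],s["position"])]
A=[];B=[]
for q,p in D:
    rr=np.hypot(p[0],p[1]); off=rr*np.sin(np.arctan2(p[1],p[0])-q[0]); r=np.sqrt(rr**2-off**2); print("off",off)
    e=q[1]+q[2]
    A+= [[np.sin(q[1]),np.sin(e),np.cos(e),0],[np.cos(q[1]),np.cos(e),-np.sin(e),1]]; B+=[r,p[2]]
x,res,_,_=np.linalg.lstsq(np.array(A),np.array(B),rcond=None); print(x,np.array(A)@x-B)
E
```

```text
time: 4.55
position: [0.4487, -0.29, 0.4337]
orientation: [2.187, 2.247, -0.0]
force: [0.0, -0.6, -1.0]
gripper_width: 0.0113
[-7.8310e-01  3.6930e-01  1.6271e+00 -1.0000e-04  1.1394e+00 -8.1040e-01] [ 0.4487 -0.29    0.4337] 0.011250584824838624 [ 0.04671708 -0.6252141  -1.03903442]
off 0.11099009389443554
off 0.11100003552306362
off 0.11099044848464865
[0.58525621 0.39257166 0.11266205 0.15256736] [ 2.40249416e-04  2.51936517e-04 -3.10547958e-05 -2.70179394e-04
 -3.22068906e-04  1.82428768e-05]
```

```bash
cat >> h.py <<'E'
LC=np.array([.5245,.0018,.0937]); HD=-.14
def lframe():
    lean=np.radians(26);h=HD
    a=np.array([-np.sin(lean)*np.cos(h),-np.sin(lean)*np.sin(h),np.cos(lean)])
    y=np.array([-np.sin(h),np.cos(h),0]); x=np.cross(y,a)
    return x,y,a
def place(phi_deg,up,rad,hgt,off=.0):
    """TCP pose so that a pot (handle radius rad, grip hgt above pot centre) with its centre `up` above LC on axis, handle at phi in large frame; tool y away from handle (= -pot x)"""
    x,y,a=lframe(); f=np.radians(phi_deg); px=np.cos(f)*x+np.sin(f)*y
    g=LC+up*a+hgt*a+rad*px
    return R_from(-px,-a), grasp_tcp(g,-a)
E
python3 - <<'E'
from h import *
L1,L2,b,hd=.58526,.39257,.11266,.15257
def ik(T_R,p,d6):
    z=T_R.as_matrix()[:,2]; w=p-d6*z; rr=np.hypot(w[0],w[1]); q1=np.arctan2(w[1],w[0])-np.arcsin(.111/rr); r=np.sqrt(rr**2-.111**2); zz=w[2]-(hd+d6)
    o=least_squares(lambda q:[L1*np.sin(q[0])+L2*np.sin(q[0]+q[1])+b*np.cos(q[0]+q[1])-r, L1*np.cos(q[0])+L2*np.cos(q[0]+q[1])-b*np.sin(q[0]+q[1])-zz],[.3,1.9])
    return q1,o.x,o.cost
for up in (.001,.06,.1):
  for nm,phi,rad,h in (("m",120,.052,.068),("m",180,.052,.068),("s",-60,.045,.063),("s",-90,.045,.063)):
    R,p=place(phi,up,rad,h)
    for d6 in (.08,.13):
        print(up,nm,phi,p.round(3),d6,[np.round(v,3) for v in ik(R,p,d6)])
E
```

```text
0.001 m 120 [0.407 0.064 0.292] 0.08 [np.float64(-0.115), array([0.454, 2.149]), np.float64(0.0)]
0.001 m 120 [0.407 0.064 0.292] 0.13 [np.float64(-0.113), array([0.454, 2.203]), np.float64(0.0)]
0.001 m 180 [0.377 0.023 0.28 ] 0.08 [np.float64(-0.249), array([0.465, 2.243]), np.float64(0.0)]
0.001 m 180 [0.377 0.023 0.28 ] 0.13 [np.float64(-0.257), array([0.472, 2.301]), np.float64(0.0)]
0.001 s -60 [ 0.44  -0.026  0.308] 0.08 [np.float64(-0.328), array([0.437, 2.068]), np.float64(0.0)]
0.001 s -60 [ 0.44  -0.026  0.308] 0.13 [np.float64(-0.339), array([0.43 , 2.124]), np.float64(0.0)]
0.001 s -90 [ 0.419 -0.029  0.299] 0.08 [np.float64(-0.354), array([0.443, 2.126]), np.float64(0.0)]
0.001 s -90 [ 0.419 -0.029  0.299] 0.13 [np.float64(-0.368), array([0.44 , 2.183]), np.float64(0.0)]
0.06 m 120 [0.381 0.068 0.345] 0.08 [np.float64(-0.113), array([0.301, 2.153]), np.float64(0.0)]
0.06 m 120 [0.381 0.068 0.345] 0.13 [np.float64(-0.111), array([0.292, 2.205]), np.float64(0.0)]
0.06 m 180 [0.351 0.026 0.333] 0.08 [np.float64(-0.258), array([0.294, 2.247]), np.float64(0.0)]
0.06 m 180 [0
[... 560 characters left out ...]
, np.float64(0.0)]
0.1 m 120 [0.364 0.07  0.381] 0.13 [np.float64(-0.109), array([0.181, 2.193]), np.float64(0.0)]
0.1 m 180 [0.334 0.029 0.369] 0.08 [np.float64(-0.266), array([0.175, 2.236]), np.float64(0.0)]
0.1 m 180 [0.334 0.029 0.369] 0.13 [np.float64(-0.277), array([0.16 , 2.289]), np.float64(0.0)]
0.1 s -60 [ 0.397 -0.02   0.397] 0.08 [np.float64(-0.352), array([0.197, 2.065]), np.float64(0.0)]
0.1 s -60 [ 0.397 -0.02   0.397] 0.13 [np.float64(-0.366), array([0.177, 2.118]), np.float64(0.0)]
0.1 s -90 [ 0.376 -0.023  0.388] 0.08 [np.float64(-0.383), array([0.188, 2.123]), np.float64(0.0)]
0.1 s -90 [ 0.376 -0.023  0.388] 0.13 [np.float64(-0.4), array([0.169, 2.176]), np.float64(0.0)]
```

```bash
cat >> h.py <<'E'
def sweep(T_R,T_p,n,gofs,rad,bot,rbot):
    """print pot bottom clearance during equal-row path; pot x=-tool y, pot z=-tool z; bot = underside below grasp"""
    from cell import telemetry
    s=telemetry.get_state(); R=Ro.from_rotvec(s["orientation"]); p=s["position"].copy()
    d=R.inv().apply(np.asarray(T_p)-p); st=(R.inv()*T_R).as_rotvec()/n
    t=np.linalg.solve(sum(Ro.from_rotvec(st*k).as_matrix() for k in range(n)),d)
    x,y,a=lframe(); th=np.linspace(0,6.28,24)
    ring=np.c_[rbot*np.sin(th), rad+rbot*np.cos(th), np.full(24,GO+bot)]
    for k in range(n+1):
        Q=R.apply(ring)+p; L=(Q-LC)@np.c_[x,y,a]
        inr=np.hypot(L[:,0],L[:,1])<.09
        print(k,p.round(3),"zmin %.3f"%Q[:,2].min(),"over large: min axial %.3f"%(L[inr,2].min() if inr.any() else 9))
        p=p+R.apply(t); R=R*Ro.from_rotvec(st)
E
python3 - <<'E'
from h import *
R,p=place(120,.115,.052,.068)
plan(R,p,20); sweep(R,p,20,0,.052,.104,.0455)
E
```

```text
rel mm [363.4 -81.9  37.6] rot rad [-0.4306  0.2068  1.1938]
20 rows t [ 0.0341 -0.0361  0.0051] a [-0.269  0.129  0.746] | speed mm/row 20.0
0 [ 0.449 -0.29   0.434] zmin 0.166 over large: min axial 9.000
1 [ 0.434 -0.277  0.432] zmin 0.164 over large: min axial 9.000
2 [ 0.42  -0.263  0.429] zmin 0.162 over large: min axial 9.000
3 [ 0.407 -0.248  0.427] zmin 0.160 over large: min axial 9.000
4 [ 0.395 -0.232  0.424] zmin 0.158 over large: min axial 9.000
5 [ 0.384 -0.216  0.422] zmin 0.155 over large: min axial 9.000
6 [ 0.374 -0.198  0.419] zmin 0.153 over large: min axial 9.000
7 [ 0.365 -0.181  0.416] zmin 0.152 over large: min axial 9.000
8 [ 0.357 -0.163  0.414] zmin 0.150 over large: min axial 9.000
9 [ 0.35  -0.144  0.411] zmin 0.148 over large: min axial 9.000
10 [ 0.345 -0.125  0.409] zmin 0.147 over large: min axial 9.000
11 [ 0.341 -0.105  0.406] zmin 0.145 over large: min axial 9.000
12 [ 0.338 -0.086  0.404] zmin 0.144 over large: min axial 0.081
13 [ 0.336 -0.066  0.402] zmin 0.143 over large: min axial 0.077
14 [ 0.335 -0.046  0.4  ] zmin 0.143 over large: min axial 0.077
15 [ 0.336 -0.026  0.398] zmin 0.142 over large: min axial 0.077
16 [ 0.338 -0.006  0.397] zmin 0.142 over large: min axial 0.077
17 [0.341 0.013 0.396] zmin 0.142 over large: min axial 0.078
18 [0.345 0.033 0.395] zmin 0.143 over large: min axial 0.078
19 [0.35  0.052 0.394] zmin 0.144 over large: min axial 0.079
20 [0.357 0.071 0.394] zmin 0.145 over large: min axial 0.079
```

```bash
python3 -m inch '[{"tx":0.034,"ty":-0.036,"tz":0.005,"ax":-0.27,"ay":0.13,"az":0.746},{"tx":0.034,"ty":-0.036,"tz":0.005,"ax":-0.27,"ay":0.13,"az":0.746},{"tx":0.034,"ty":-0.036,"tz":0.005,"ax":-0.27,"ay":0.13,"az":0.746},{"tx":0.034,"ty":-0.036,"tz":0.005,"ax":-0.27,"ay":0.13,"az":0.746},{"tx":0.034,"ty":-0.036,"tz":0.005,"ax":-0.27,"ay":0.13,"az":0.746},{"tx":0.034,"ty":-0.036,"tz":0.005,"ax":-0.27,"ay":0.13,"az":0.746},{"tx":0.034,"ty":-0.036,"tz":0.005,"ax":-0.27,"ay":0.13,"az":0.746},{"tx":0.034,"ty":-0.036,"tz":0.005,"ax":-0.27,"ay":0.13,"az":0.746},{"tx":0.034,"ty":-0.036,"tz":0.005,"ax":-0.27,"ay":0.13,"az":0.746},{"tx":0.034,"ty":-0.036,"tz":0.005,"ax":-0.27,"ay":0.13,"az":0.746}]'
python3 - <<'E'
from h import *
R,p=place(120,.115,.052,.068)
plan(R,p,10)
E
```

```text
time: 5.55
position: [0.3443, -0.1241, 0.4064]
orientation: [2.678, 1.455, 0.344]
force: [0.1, 0.4, -0.7]
gripper_width: 0.0116
rel mm [167.7 -98.5  22.8] rot rad [-0.2203  0.103   0.5924]
10 rows t [ 0.0341 -0.0358  0.0048] a [-0.275  0.129  0.74 ] | speed mm/row 19.9
```

```bash
python3 -m inch '[{"tx":0.034,"ty":-0.036,"tz":0.005,"ax":-0.275,"ay":0.13,"az":0.74},{"tx":0.034,"ty":-0.036,"tz":0.005,"ax":-0.275,"ay":0.13,"az":0.74},{"tx":0.034,"ty":-0.036,"tz":0.005,"ax":-0.275,"ay":0.13,"az":0.74},{"tx":0.034,"ty":-0.036,"tz":0.005,"ax":-0.275,"ay":0.13,"az":0.74},{"tx":0.034,"ty":-0.036,"tz":0.005,"ax":-0.275,"ay":0.13,"az":0.74},{"tx":0.034,"ty":-0.036,"tz":0.005,"ax":-0.275,"ay":0.13,"az":0.74},{"tx":0.034,"ty":-0.036,"tz":0.005,"ax":-0.275,"ay":0.13,"az":0.74},{"tx":0.034,"ty":-0.036,"tz":0.005,"ax":-0.275,"ay":0.13,"az":0.74},{"tx":0.034,"ty":-0.036,"tz":0.005,"ax":-0.275,"ay":0.13,"az":0.74},{"tx":0.034,"ty":-0.036,"tz":0.005,"ax":-0.275,"ay":0.13,"az":0.74}]'
python3 -m inch '[{"tx":0,"ty":0,"tz":0,"ax":0,"ay":0,"az":0},{"tx":0,"ty":0,"tz":0,"ax":0,"ay":0,"az":0}]'
python3 - <<'E'
from h import *
from cell import telemetry,snapshot
R,p=place(120,.115,.052,.068)
plan(R,p,5); print(telemetry.get_state())
for n in ["side","top","wrist"]:
    s=snapshot(n); np.savez(n+"2.npz",**s); cv2.imwrite(f"pics/{n}2.png",s["img"][...,::-1])
s=dict(np.load("side2.npz"));cv2.imwrite("pics/side2z.png",cv2.resize(s["img"][60:280,180:400,::-1],None,fx=2.7,fy=2.7,interpolation=cv2.INTER_CUBIC))
E
```

```text
time: 6.55
position: [0.3557, 0.0695, 0.3929]
orientation: [2.872, 0.567, 0.637]
force: [0.4, -0.1, -0.6]
gripper_width: 0.0114
time: 6.75
position: [0.3558, 0.0687, 0.3929]
orientation: [2.871, 0.575, 0.635]
force: [0.0, -0.0, -1.0]
gripper_width: 0.0114
rel mm [ 2.4 -1.3 -0.8] rot rad [-0.0041  0.0012  0.0108]
5 rows t [ 0.0012 -0.0007 -0.0004] a [-0.01   0.003  0.027] | speed mm/row 0.6
{'time': 6.75, 'joints': array([-0.11825742,  0.1458481 ,  2.18290317, -0.0186051 ,  0.36225385,
        1.07334851]), 'dq': array([-0.0275791 , -0.00117274,  0.00648487,  0.00114938, -0.00161624,
        0.00799983]), 'joint_efforts': array([ 4.69582211e-01, -2.10486263e+01, -1.35704935e+01, -1.98885641e-02,
       -1.80189695e+00,  6.50989031e-02]), 'position': array([0.35576232, 0.06869357, 0.3928696 ]), 'orientation': array([2.8712877 , 0.5746845 , 0.63484073]), 'force': array([ 0.00889276, -0.0083964 , -1.00678916]), 'wrist_torque': array([ 0.14606516,  0.37354259, -0.02695486]), 'gripper_width': 0.011425121117975138}
```

View pics/side2z.png

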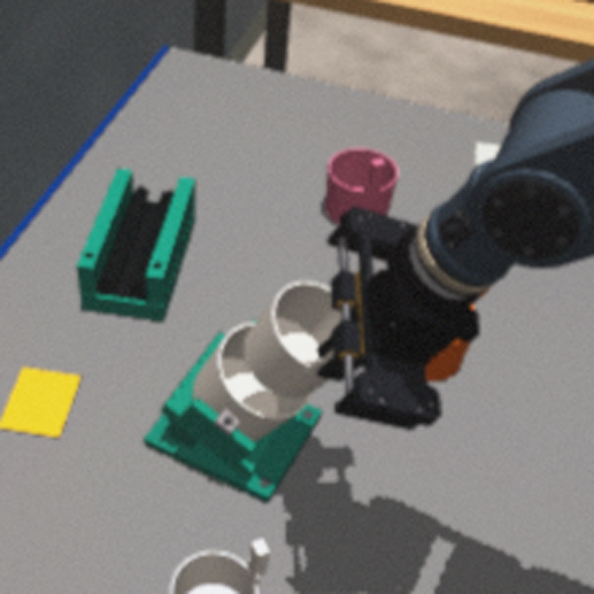

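View pics/wrist2.png

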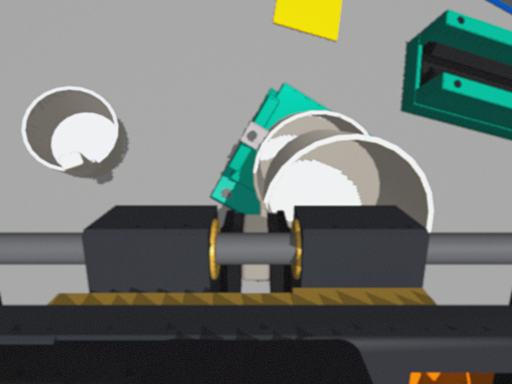

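View pics/top2.png

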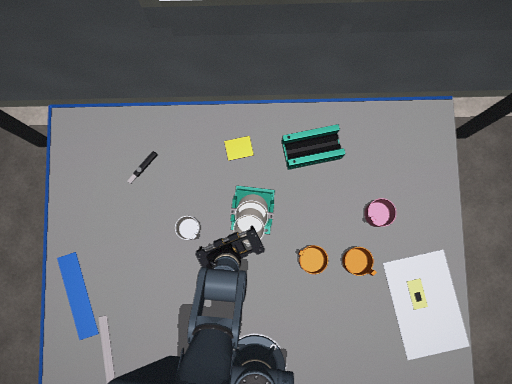

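```bash
cat > fitm.py <<'E'
from h import *
def mres(q,P,H,r0,r1,free=True):
    # q: centre(3), axis tilt (2) in tool-ish frame coordinates where nominal axis = +z
    a=np.array([q[3],q[4],1.]); a/=np.linalg.norm(a)
    d=P-q[:3]; z=d@a; r=np.linalg.norm(d-z[:,None]*a,axis=1)
    ro=(r0+r1)/2+(r1-r0)*z/H; ri=ro-.003
    cl=lambda v,lo,hi: v-np.clip(v,lo,hi)
    return np.minimum.reduce([np.hypot(z-H/2,cl(r,r1-.003,r1)),np.hypot(r-ri,cl(z,-H/2+.005,H/2)),np.hypot(r-ro,cl(z,-H/2,H/2)),np.hypot(z+H/2-.005,np.maximum(r-r0+.003,0)),np.hypot(z+H/2,np.maximum(r-r0,0))])
def fitpot(s,cen,Rot,H,r0,r1,excl=None,margin=.006):
    """cen: expected centre world, Rot: expected pot rotation; returns centre/axis deviations in pot frame"""
    W=cloud(s); I=s["img"].astype(int); sat=I.max(-1)-I.min(-1); br=I.max(-1)
    L=(W-cen)@Rot.as_matrix()
    m=(sat<45)&(br>90)&(np.abs(L[...,2])<H/2+margin)&(np.hypot(L[...,0],L[...,1])<r1+margin)
    if excl is not None: m&=~excl(W)
    P=L[m]
    o=least_squares(mres,np.zeros(5),args=(P,H,r0,r1),loss="soft_l1",f_scale=.002)
    return len(P),o.x,np.median(o.fun)
E
python3 - <<'E'
from fitm import *
from cell import telemetry
s=telemetry.get_state(); R=Ro.from_rotvec(s["orientation"]).as_matrix()
g=s["position"]+GO*R[:,2]; px=-R[:,1]; pz=-R[:,2]; py=np.cross(pz,px)
c=g-.068*pz-.052*px; PR=Ro.from_matrix(np.c_[px,py,pz])
x,y,a=lframe()
ex=lambda W:(((W-LC)@a<.05))|(((W-c)@px>.044)&((W-c)@pz>.03))
for n in ["side","top","wrist"]:
    r=fitpot(dict(np.load(n+"2.npz")),c,PR,.072,.0455,.049,ex,.01); print(n,r[0],(r[1][:3]*1000).round(1),r[1][3:].round(3),r[2])
# large from wrist
C=LC; LR=Ro.from_matrix(np.c_[x,y,a])
for n in ["side","top","wrist"]:
    r=fitpot(dict(np.load(n+"2.npz")),C,LR,.08,.052,.056,lambda W:((W-C)@a>.05),.008); print("L",n,r[0],(r[1][:3]*1000).round(1),r[1][3:].round(3),r[2])
for n in ["side","top"]:
    r=fitpot(dict(np.load(n+"0.npz")),C,LR,.08,.052,.056,None,.008); print("L0",n,r[0],(r[1][:3]*1000).round(1),r[1][3:].round(3),r[2])
E
```

```text
side 1014 [2.  1.8 1.5] [ 0.015 -0.006] 0.0006216057218901908
top 643 [ 0.6 -2.   0.5] [0.021 0.032] 0.000896860452506143
wrist 10963 [-0.8  0.2  2.1] [-0.001 -0.001] 0.0003073290623469907
L side 785 [-0.7 -0.7  0.3] [-0.006 -0.007] 0.0008369853445645281
L top 501 [ 0.4 -1.   2.4] [ 0.004 -0.01 ] 0.0008313699428808552
L wrist 2981 [ 1.8 -0.2 -1.4] [-0.007 -0.036] 0.0006747987137988255
L0 side 1294 [-1.  -1.   0.5] [ 0.006 -0.006] 0.0008445405246170191
L0 top 1023 [ 1.1 -0.9  2.4] [-0.008 -0.012] 0.0009641911605193995
```

```bash
python3 -m inch '[{"tx":0.006,"ty":-0.003,"tz":0.03,"ax":-0.05,"ay":0,"az":0.1},{"tx":0,"ty":0,"tz":0.03,"ax":0,"ay":0,"az":0},{"tx":0,"ty":0,"tz":0.03,"ax":0,"ay":0,"az":0},{"tx":0,"ty":0,"tz":0.03,"ax":0,"ay":0,"az":0},{"tx":0,"ty":0,"tz":0,"ax":0,"ay":0,"az":0}]'
python3 - <<'E'
from h import *
R,p=place(120,.001,.052,.068)
plan(R,p,6)
E
```

```text
time: 7.4
position: [0.379, 0.0666, 0.3496]
orientation: [2.873, 0.555, 0.634]
force: [-0.1, 0.1, -0.6]
gripper_width: 0.0118
rel mm [ 0.3 -1.3 64.1] rot rad [ 0.0009  0.0031 -0.0016]
6 rows t [ 0.0001 -0.0005  0.0267] a [ 0.002  0.006 -0.003] | speed mm/row 10.7
```

```bash
python3 -m inch '[{"tx":0,"ty":-0.002,"tz":0.025,"ax":0,"ay":0,"az":0},{"tx":0,"ty":-0.001,"tz":0.025,"ax":0,"ay":0,"az":0},{"tx":0,"ty":0,"tz":0.025,"ax":0,"ay":0,"az":0},{"tx":0,"ty":0,"tz":0,"ax":0,"ay":0,"az":0}]'
python3 -m inch '[{"tx":0,"ty":0,"tz":0.015,"ax":0,"ay":0,"az":0},{"tx":0,"ty":0,"tz":0.015,"ax":0,"ay":0,"az":0},{"tx":0,"ty":0,"tz":0,"ax":0,"ay":0,"az":0}]'
cat > st.py <<'E'
from h import *
from cell import telemetry
import sys
s=telemetry.get_state(); R=Ro.from_rotvec(s["orientation"])
print("force tool",R.inv().apply(s["force"]).round(2),"torque tool",R.inv().apply(s["wrist_torque"]).round(3),"t",s["time"],"w",s["gripper_width"])
if len(sys.argv)>1:
    phi,rad,h=map(float,sys.argv[1:4]); plan(*place(phi,.001 if len(sys.argv)<5 else float(sys.argv[4]),rad,h),1,s)
E
python3 st.py 120 .052 .068
```

```text
time: 7.8
position: [0.3917, 0.0666, 0.3222]
orientation: [2.872, 0.557, 0.636]
force: [-0.7, -0.1, -1.4]
gripper_width: 0.0115
time: 8.1
position: [0.3968, 0.066, 0.3119]
orientation: [2.872, 0.557, 0.637]
force: [0.4, -0.9, -1.1]
gripper_width: 0.0119
force tool [-0.43  0.74  1.22] torque tool [ 0.188 -0.354  0.004] t 8.1 w 0.011932928229359912
rel mm [-0.2  0.6 22.5] rot rad [ 0.0009  0.001  -0.0001]
1 rows t [-0.0006  0.0016  0.0562] a [ 0.011  0.013 -0.001] | speed mm/row 22.5
```

```bash
python3 -m inch '[{"tx":0,"ty":0,"tz":0.012,"ax":0,"ay":0,"az":0},{"tx":0,"ty":0,"tz":0.012,"ax":0,"ay":0,"az":0},{"tx":0,"ty":0,"tz":0.012,"ax":0,"ay":0,"az":0},{"tx":0,"ty":0,"tz":0,"ax":0,"ay":0,"az":0}]'
python3 st.py 120 .052 .068
python3 -m inch '[{"tx":0,"ty":0,"tz":0.006,"ax":0,"ay":0,"az":0},{"tx":0,"ty":0,"tz":0,"ax":0,"ay":0,"az":0}]'
python3 st.py 120 .052 .068
```

```text
time: 8.5
position: [0.4036, 0.0648, 0.2994]
orientation: [2.871, 0.556, 0.64]
force: [1.4, -2.8, -0.1]
gripper_width: 0.0118
force tool [0.05 3.02 0.86] torque tool [-0.394 -0.265  0.033] t 8.5 w 0.011831722791475058
rel mm [-0.8  0.1  8.2] rot rad [ 0.002  -0.0009 -0.0004]
1 rows t [-0.002   0.0003  0.0205] a [ 0.025 -0.011 -0.005] | speed mm/row 8.2
time: 8.7
position: [0.4043, 0.0647, 0.2975]
orientation: [2.87, 0.556, 0.641]
force: [0.2, -3.8, 1.6]
gripper_width: 0.0117
force tool [-0.71  3.94 -1.16] torque tool [-0.613 -0.252  0.037] t 8.7 w 0.011692724080016441
rel mm [-0.7  0.2  6.2] rot rad [ 0.0021 -0.0011 -0.0004]
1 rows t [-0.0018  0.0004  0.0155] a [ 0.027 -0.013 -0.005] | speed mm/row 6.3
```

```bash
python3 -m inch '[{"tx":0,"ty":0.004,"tz":0,"ax":0,"ay":0,"az":0},{"tx":0,"ty":0,"tz":0,"ax":0,"ay":0,"az":0}]'
python3 st.py 120 .052 .068
python3 -m inch '[{"tx":0,"ty":0.001,"tz":0.003,"ax":0,"ay":0,"az":0},{"tx":0,"ty":0,"tz":0,"ax":0,"ay":0,"az":0}]'
python3 st.py 120 .052 .068
```

```text
time: 8.9
position: [0.4039, 0.0636, 0.2976]
orientation: [2.872, 0.556, 0.637]
force: [-0.2, -0.5, -1.5]
gripper_width: 0.0114
force tool [-0.94  0.05  1.29] torque tool [ 0.178 -0.336  0.022] t 8.9 w 0.011390917743331515
rel mm [ 0.1 -0.7  6.4] rot rad [ 0.0007  0.0016 -0.0006]
1 rows t [ 0.0003 -0.0018  0.016 ] a [ 0.008  0.02  -0.007] | speed mm/row 6.4
time: 9.1
position: [0.4047, 0.0632, 0.2965]
orientation: [2.872, 0.557, 0.637]
force: [0.0, 0.5, -1.6]
gripper_width: 0.0117
force tool [-0.39 -0.84  1.4 ] torque tool [ 0.24  -0.291  0.032] t 9.1 w 0.011656299269572758
rel mm [-0.  -1.1  5. ] rot rad [0.0008 0.0011 0.    ]
1 rows t [-0.0001 -0.0029  0.0125] a [0.01  0.014 0.   ] | speed mm/row 5.1
```

Free of wall contact again. I'll continue in small steps.

```bash
for i in 1; do python3 -m inch '[{"tx":0,"ty":0,"tz":0.004,"ax":0,"ay":0,"az":0},{"tx":0,"ty":0,"tz":0,"ax":0,"ay":0,"az":0}]'; done
python3 st.py 120 .052 .068
python3 -m inch '[{"tx":0,"ty":0,"tz":0.003,"ax":0,"ay":0,"az":0},{"tx":0,"ty":0,"tz":0,"ax":0,"ay":0,"az":0}]'
python3 st.py 120 .052 .068
```

```text
time: 9.3
position: [0.4057, 0.063, 0.2951]
orientation: [2.872, 0.557, 0.638]
force: [0.3, 0.0, -0.6]
gripper_width: 0.0118
force tool [ 0.02 -0.04  0.65] torque tool [ 0.236 -0.26  -0.022] t 9.3 w 0.011781626271580775
rel mm [-0.2 -1.3  3.3] rot rad [ 0.0011  0.0007 -0.0001]
1 rows t [-0.0005 -0.0033  0.0083] a [ 0.013  0.009 -0.001] | speed mm/row 3.6
time: 9.5
position: [0.4061, 0.0629, 0.2941]
orientation: [2.871, 0.557, 0.638]
force: [0.0, -0.1, 0.8]
gripper_width: 0.0116
force tool [ 0.29  0.29 -0.74] torque tool [ 0.269 -0.281  0.006] t 9.5 w 0.011645876422797739
rel mm [-0.2 -1.3  2.2] rot rad [ 0.0012  0.0006 -0.0002]
1 rows t [-0.0005 -0.0033  0.0056] a [ 0.014  0.007 -0.003] | speed mm/row 2.6
```

```bash
python3 -m inch '[{"tx":0,"ty":0,"tz":0.003,"ax":0,"ay":0,"az":0},{"tx":0,"ty":0,"tz":0,"ax":0,"ay":0,"az":0}]' >/dev/null
python3 st.py 120 .052 .068
python3 -m inch '[{"tx":0,"ty":0,"tz":0.002,"ax":0,"ay":0,"az":0},{"tx":0,"ty":0,"tz":0,"ax":0,"ay":0,"az":0}]'>/dev/null
python3 st.py 120 .052 .068
```

```text
force tool [ 1.06 -0.96 -4.81] torque tool [ 0.306 -0.3    0.046] t 9.7 w 0.011334263486732403
rel mm [-0.1 -1.3  1.3] rot rad [ 0.0012  0.0003 -0.0001]
1 rows t [-0.0003 -0.0032  0.0032] a [ 0.015  0.004 -0.001] | speed mm/row 1.8
force tool [ 0.08 -0.91 -8.06] torque tool [ 0.306 -0.255 -0.003] t 9.9 w 0.011364954791630584
rel mm [-0.1 -1.2  0.7] rot rad [ 0.0013  0.     -0.0001]
1 rows t [-0.0003 -0.0031  0.0017] a [ 0.017  0.    -0.001] | speed mm/row 1.4
```

```bash
python3 -m inch '[{"tx":0,"ty":0,"tz":0.001,"ax":0,"ay":0,"az":0},{"tx":0,"ty":0,"tz":0,"ax":0,"ay":0,"az":0},{"tx":0,"ty":0,"tz":0,"ax":0,"ay":0,"az":0}]'>/dev/null
python3 st.py 120 .052 .068
cat > chk.py <<'E'
from fitm import *
from cell import snapshot
import sys
tag=sys.argv[1]; which=sys.argv[2]; up=float(sys.argv[3]) if len(sys.argv)>3 else .001
x,y,a=lframe(); LR=Ro.from_matrix(np.c_[x,y,a])
dims={"m":(.072,.0455,.049),"s":(.062,.039,.042)}[which]; phi={"m":np.radians(120),"s":np.radians(-60)}
for n in ["side","top","wrist"]:
    s=snapshot(n); np.savez(n+tag+".npz",**s); cv2.imwrite(f"pics/{n}{tag}.png",s["img"][...,::-1])
    c=LC+up*a
    def ex(W):
        L=(W-c)@np.c_[x,y,a]; e=L[...,2]<-.08
        for k in "ms": e|=((L[...,0]*np.cos(phi[k])+L[...,1]*np.sin(phi[k])>.037)&(L[...,2]>.03))
        return e
    for nm,d,cc,rmin in (("large",(.08,.052,.056),LC,0),(which,dims,c,0)):
        # restrict by size: large uses points with radius>.0505 ; pot uses points < its outer radius+1mm and inside
        W=cloud(s);
        L=(W-cc)@np.c_[x,y,a]; r=np.hypot(L[...,0],L[...,1])
        e2=(lambda W: ex(W)|(r<.0515)|(L[...,2]<.02)) if nm=="large" else (lambda W: ex(W)|(r>d[2]+.0015))
        try:
            q=fitpot(s,cc,LR,*d,e2,.006); print(n,nm,q[0],(q[1][:3]*1000).round(1),q[1][3:].round(3),q[2].round(5))
        except Exception as ee: print(n,nm,"fail",ee)
s=dict(np.load("side"+tag+".npz"));cv2.imwrite(f"pics/side{tag}z.png",cv2.resize(s["img"][100:280,180:360,::-1],None,fx=3.2,fy=3.2,interpolation=cv2.INTER_CUBIC))
E
python3 chk.py 3 m
```

```text
force tool [ 0.32 -1.83 -8.79] torque tool [ 0.306 -0.272 -0.016] t 10.2 w 0.011397752466576226
rel mm [-0.1 -1.2  0.5] rot rad [ 0.0014 -0.0002 -0.0001]
1 rows t [-0.0003 -0.0029  0.0011] a [ 0.018 -0.002 -0.001] | speed mm/row 1.3
side large 77 [ 0.8  2.3 -0.8] [-0.029 -0.081] 0.00054
side m 508 [ 1.1  1.3 -0.9] [-0.058  0.022] 0.00084
top large 77 [ 0.  -2.5  7.2] [0.03  0.053] 0.00058
top m 419 [0.7 0.7 0.6] [-0.005 -0.011] 0.00109
wrist large 1325 [ 2.   1.3 -5. ] [-0.041 -0.048] 0.0005
wrist m 8428 [ 1.3  1.2 -2.4] [-0.01  -0.013] 0.00052
```

View pics/side3z.png

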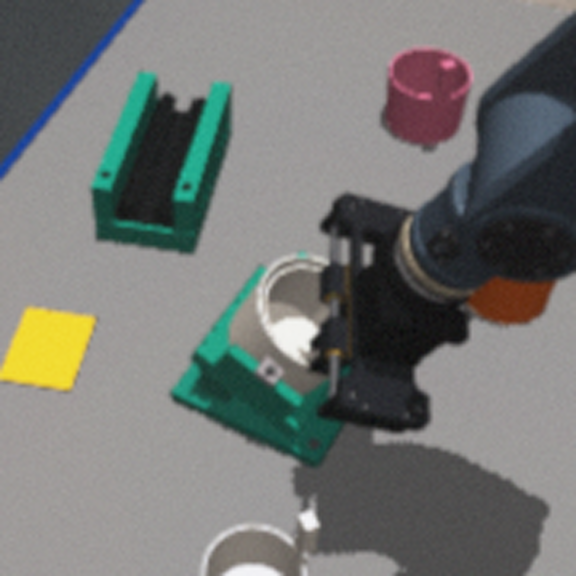

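View pics/wrist3.png

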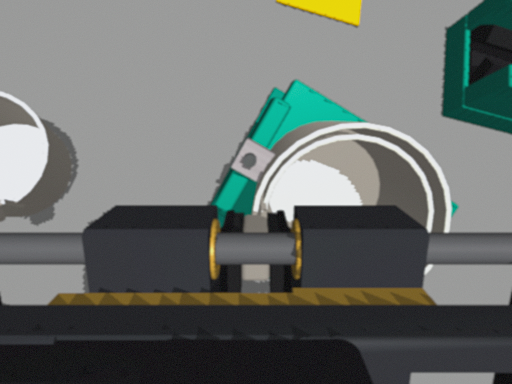

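The side view around (300,300) shows the medium pot seated, with concentric rims and about 9 N of press, so step 1 should be met. Next I'll ease off, release and back out along the axis.

```bash
python3 -m inch '[{"tx":0,"ty":0,"tz":-0.003,"ax":0,"ay":0,"az":0},{"tx":0,"ty":0,"tz":0,"ax":0,"ay":0,"az":0}]'; python3 st.py
python3 -m inch '[{"tx":0,"ty":0,"tz":0,"ax":0,"ay":0,"az":0},{"tx":0,"ty":0,"tz":0,"ax":0,"ay":0,"az":0},{"tx":0,"ty":0,"tz":0,"ax":0,"ay":0,"az":0}]' 0.4 50
python3 -m inch '[{"tx":0,"ty":0,"tz":-0.03,"ax":0,"ay":0,"az":0},{"tx":0,"ty":0,"tz":-0.06,"ax":0,"ay":0,"az":0},{"tx":0,"ty":0,"tz":-0.08,"ax":0,"ay":0,"az":0},{"tx":0,"ty":0,"tz":-0.08,"ax":0,"ay":0,"az":0},{"tx":0,"ty":0,"tz":0,"ax":0,"ay":0,"az":0}]'
python3 chk.py 4 m
```

```text
time: 10.55
position: [0.4065, 0.0629, 0.2933]
orientation: [2.871, 0.557, 0.639]
force: [-2.8, 1.0, 3.6]
gripper_width: 0.0119
force tool [-0.57 -1.   -4.5 ] torque tool [ 0.328 -0.29  -0.011] t 10.55 w 0.011942336795326415
time: 10.85
position: [0.4071, 0.0627, 0.293]
orientation: [2.871, 0.556, 0.639]
force: [0.7, -0.0, 0.5]
gripper_width: 0.0281
time: 11.35
position: [0.3625, 0.0693, 0.3855]
orientation: [2.868, 0.557, 0.647]
force: [0.1, 0.5, -0.1]
gripper_width: 0.035
side large 151 [0.  0.4 1.4] [-0.006 -0.028] 0.00053
side m 727 [0.5 0.5 0.2] [-0.023 -0.011] 0.00101
top large 88 [-1.8 -0.5  4.8] [ 0.077 -0.015] 0.00063
top m 594 [1.  0.1 2.7] [-0.029 -0.013] 0.00112
wrist large 775 [-1.8  6.7  5.6] [ 0.078 -0.247] 0.0006
wrist m 8708 [ 1.4  0.6 -0.6] [-0.001 -0.008] 0.00051
```

View pics/wrist4.png

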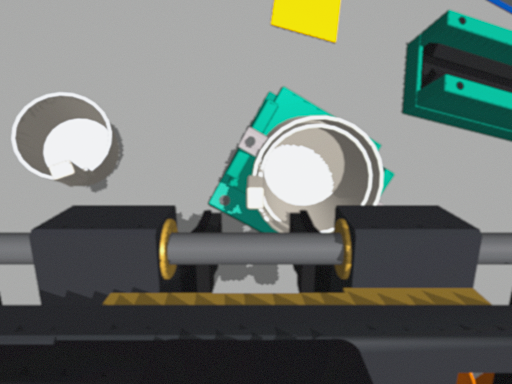

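View pics/side4z.png

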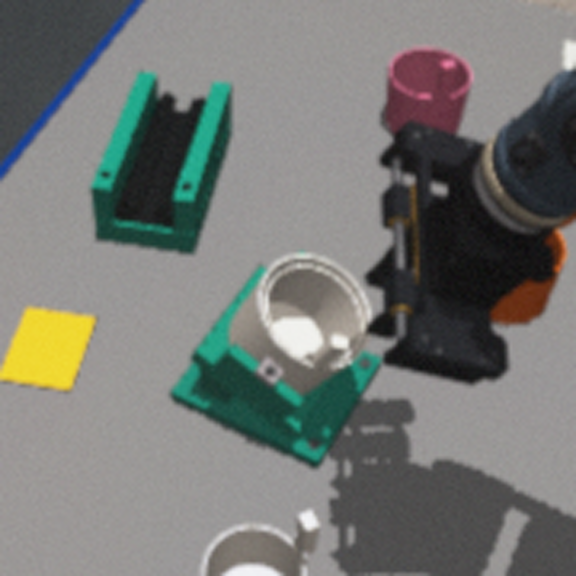

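Run:
```python
from h import *
z=[0,0,-1]
hd=np.array([.444,.1965]); c=np.array([.477,.226]); d=c-hd; print(np.linalg.norm(d),np.degrees(np.arctan2(d[1],d[0])))
R=R_from([d[0],d[1],0],z); p=grasp_tcp([.444,.1965,.204],z)
plan(R,p,26); sweep(R,p,26,0,0,.018,.05)
```

```text
0.04426341604530764 41.79478406898652
rel mm [111.4 -94.6  40.3] rot rad [ 0.529  -0.0456 -1.8797]
26 rows t [0.0158 0.0045 0.005 ] a [ 0.254 -0.022 -0.904] | speed mm/row 6.9
0 [0.363 0.069 0.383] zmin 0.197 over large: min axial 0.152
1 [0.37  0.07  0.384] zmin 0.198 over large: min axial 0.149
2 [0.377 0.071 0.385] zmin 0.198 over large: min axial 0.146
3 [0.384 0.072 0.385] zmin 0.199 over large: min axial 0.143
4 [0.39  0.075 0.386] zmin 0.199 over large: min axial 0.140
5 [0.396 0.077 0.387] zmin 0.199 over large: min axial 0.137
6 [0.402 0.08  0.387] zmin 0.200 over large: min axial 0.135
7 [0.408 0.084 0.387] zmin 0.199 over large: min axial 0.132
8 [0.414 0.088 0.387] zmin 0.199 over large: min axial 0.130
9 [0.419 0.092 0.387] zmin 0.199 over large: min axial 0.127
10 [0.424 0.097 0.387] zmin 0.199 over large: min axial 0.125
11 [0.429 0.102 0.387] zmin 0.198 over large: min axial 0.123
12 [0.433 0.107 0.387] zmin 0.198 over large: min axial 0.121
13 [0.437 0.113 0.386] zmin 0.197 over large: min axial 0.120
14 [0.44  0.119 0.385] zmin 0.197 over large: min axial 0.120
15 [0.443 0.125 0.385] zmin 0.196 over large: min axial 0.121
16 [0.446 0.131 0.384] zmin 0.195 over large: min axial 0.123
17 [0.448 0.138 0.382] zmin 0.194 over large: min axial 9.000
18 [0.45  0.144 0.381] zmin 0.194 over large: min axial 9.000
19 [0.451 0.151 0.38 ] zmin 0.193 over large: min axial 9.000
20 [0.451 0.158 0.379] zmin 0.192 over large: min axial 9.000
21 [0.451 0.164 0.377] zmin 0.191 over large: min axial 9.000
22 [0.451 0.171 0.375] zmin 0.190 over large: min axial 9.000
23 [0.45  0.178 0.374] zmin 0.189 over large: min axial 9.000
24 [0.448 0.184 0.372] zmin 0.188 over large: min axial 9.000
25 [0.446 0.19  0.37 ] zmin 0.187 over large: min axial 9.000
26 [0.444 0.197 0.368] zmin 0.186 over large: min axial 9.000
```

```bash
python3 -m inch '[{"tx":0.016,"ty":0.0045,"tz":0.005,"ax":0.254,"ay":-0.022,"az":-0.904},{"tx":0.016,"ty":0.0045,"tz":0.005,"ax":0.254,"ay":-0.022,"az":-0.904},{"tx":0.016,"ty":0.0045,"tz":0.005,"ax":0.254,"ay":-0.022,"az":-0.904},{"tx":0.016,"ty":0.0045,"tz":0.005,"ax":0.254,"ay":-0.022,"az":-0.904},{"tx":0.016,"ty":0.0045,"tz":0.005,"ax":0.254,"ay":-0.022,"az":-0.904},{"tx":0.016,"ty":0.0045,"tz":0.005,"ax":0.254,"ay":-0.022,"az":-0.904},{"tx":0.016,"ty":0.0045,"tz":0.005,"ax":0.254,"ay":-0.022,"az":-0.904},{"tx":0.016,"ty":0.0045,"tz":0.005,"ax":0.254,"ay":-0.022,"az":-0.904},{"tx":0.016,"ty":0.0045,"tz":0.005,"ax":0.254,"ay":-0.022,"az":-0.904},{"tx":0.016,"ty":0.0045,"tz":0.005,"ax":0.254,"ay":-0.022,"az":-0.904}]' 0.5 50
python3 -m inch '[{"tx":0.016,"ty":0.0045,"tz":0.005,"ax":0.254,"ay":-0.022,"az":-0.904},{"tx":0.016,"ty":0.0045,"tz":0.005,"ax":0.254,"ay":-0.022,"az":-0.904},{"tx":0.016,"ty":0.0045,"tz":0.005,"ax":0.254,"ay":-0.022,"az":-0.904},{"tx":0.016,"ty":0.0045,"tz":0.005,"ax":0.254,"ay":-0.022,"az":-0.904},{"tx":0.016,"ty":0.0045,"tz":0.005,"ax":0.254,"ay":-0.022,"az":-0.904},{"tx":0.016,"ty":0.0045,"tz":0.005,"ax":0.254,"ay":-0.022,"az":-0.904},{"tx":0.016,"ty":0.0045,"tz":0.005,"ax":0.254,"ay":-0.022,"az":-0.904},{"tx":0.016,"ty":0.0045,"tz":0.005,"ax":0.254,"ay":-0.022,"az":-0.904},{"tx":0.016,"ty":0.0045,"tz":0.005,"ax":0.254,"ay":-0.022,"az":-0.904},{"tx":0.016,"ty":0.0045,"tz":0.005,"ax":0.254,"ay":-0.022,"az":-0.904}]'
python3 - <<'E'
from h import *
z=[0,0,-1]
R=R_from([.033,.0295,0],z); p=grasp_tcp([.444,.1965,.204],z)
plan(R,p,6)
E
```

```text
time: 12.5
position: [0.4255, 0.0972, 0.3859]
orientation: [2.538, 1.62, 0.436]
force: [-0.1, 0.1, 0.4]
gripper_width: 0.0434
time: 13.5
position: [0.4524, 0.159, 0.3767]
orientation: [1.842, 2.493, 0.173]
force: [-0.0, -0.2, -0.6]
gripper_width: 0.0436
rel mm [38.   1.9 10.3] rot rad [ 0.1178 -0.0113 -0.4309]
6 rows t [0.0156 0.0038 0.0042] a [ 0.245 -0.024 -0.898] | speed mm/row 6.6
```

```bash
python3 -m inch '[{"tx":0.0156,"ty":0.0038,"tz":0.004,"ax":0.245,"ay":-0.024,"az":-0.898},{"tx":0.0156,"ty":0.0038,"tz":0.004,"ax":0.245,"ay":-0.024,"az":-0.898},{"tx":0.0156,"ty":0.0038,"tz":0.004,"ax":0.245,"ay":-0.024,"az":-0.898},{"tx":0.0156,"ty":0.0038,"tz":0.004,"ax":0.245,"ay":-0.024,"az":-0.898},{"tx":0.0156,"ty":0.0038,"tz":0.004,"ax":0.245,"ay":-0.024,"az":-0.898},{"tx":0.0156,"ty":0.0038,"tz":0.004,"ax":0.245,"ay":-0.024,"az":-0.898},{"tx":0,"ty":0,"tz":0,"ax":0,"ay":0,"az":0},{"tx":0,"ty":0,"tz":0,"ax":0,"ay":0,"az":0}]'
python3 - <<'E'
from h import *
from cell import snapshot
s=snapshot("wrist"); np.savez("wrist5.npz",**s); cv2.imwrite("pics/wrist5.png",s["img"][...,::-1]); W=cloud(s)
P=W[(np.hypot(W[...,0]-.444,W[...,1]-.1965)<.02)&(W[...,2]>.106)&(W[...,2]<.12)]
print(len(P),cv2.minAreaRect((P[:,:2]*1000).astype(np.float32)),np.median(P,0))
d=np.hypot(W[...,0]-.477,W[...,1]-.226)
rim=W[(np.abs(W[...,2]-.062)<.004)&(d<.05)&(d>.035)]
o=least_squares(lambda q:np.hypot(rim[:,0]-q[0],rim[:,1]-q[1])-.0405,(.477,.226),loss="soft_l1",f_scale=.002);print(len(rim),o.x)
z=[0,0,-1]
R=R_from([.033,.0295,0],z); p=grasp_tcp([.444,.1965,.095],z)
plan(R,p,7)
E
```

```text
time: 14.3
position: [0.4437, 0.1964, 0.3691]
orientation: [1.288, 2.864, 0.003]
force: [-0.4, 0.0, -0.3]
gripper_width: 0.0438
364 ((446.04541015625, 194.0389404296875), (12.01085090637207, 15.663812637329102), 43.371246337890625) [0.44548343 0.19480354 0.11364385]
952 [0.47880667 0.22431687]
rel mm [1.000e-01 1.000e-01 1.105e+02] rot rad [ 0.0027  0.0012 -0.0038]
7 rows t [0.     0.0001 0.0395] a [ 0.005  0.002 -0.007] | speed mm/row 15.8
```

View pics/wrist5.png

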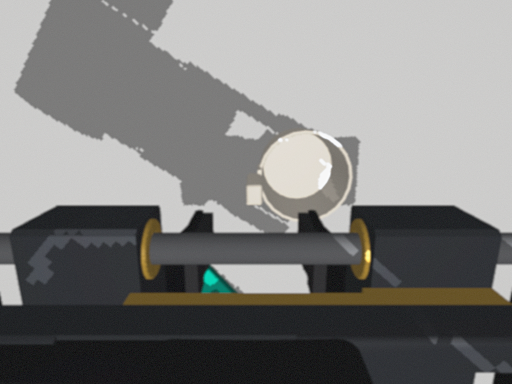

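```bash
python3 - <<'E'
from h import *
z=[0,0,-1]; a=np.radians(42.5)
plan(R_from([np.cos(a),np.sin(a),0],z),grasp_tcp([.4452,.195,.095],z),7)
E
python3 -m inch '[{"tx":0.005,"ty":0,"tz":0.039,"ax":0,"ay":0,"az":-0.1},{"tx":0,"ty":0,"tz":0.039,"ax":0,"ay":0,"az":-0.1},{"tx":0,"ty":0,"tz":0.039,"ax":0,"ay":0,"az":0},{"tx":0,"ty":0,"tz":0.039,"ax":0,"ay":0,"az":0},{"tx":0,"ty":0,"tz":0.039,"ax":0,"ay":0,"az":0},{"tx":0,"ty":0,"tz":0.039,"ax":0,"ay":0,"az":0},{"tx":0,"ty":0,"tz":0.039,"ax":0,"ay":0,"az":0},{"tx":0,"ty":0,"tz":0,"ax":0,"ay":0,"az":0}]'
python3 -m inch '[{"tx":0,"ty":0,"tz":0,"ax":0,"ay":0,"az":0},{"tx":0,"ty":0,"tz":0,"ax":0,"ay":0,"az":0},{"tx":0,"ty":0,"tz":0,"ax":0,"ay":0,"az":0},{"tx":0,"ty":0,"tz":0,"ax":0,"ay":0,"az":0},{"tx":0,"ty":0,"tz":0,"ax":0,"ay":0,"az":0}]' 0 55
```

```text
rel mm [ -1.8  -0.  110.5] rot rad [ 0.0027  0.0013 -0.0161]
7 rows t [-0.0007  0.      0.0395] a [ 0.005  0.002 -0.029] | speed mm/row 15.8
time: 15.15
position: [0.4422, 0.1976, 0.2597]
orientation: [1.266, 2.875, 0.001]
force: [0.1, 0.5, 0.3]
gripper_width: 0.0435
time: 15.65
position: [0.4424, 0.1981, 0.2618]
orientation: [1.262, 2.873, 0.005]
force: [-0.3, 0.0, -0.8]
gripper_width: 0.0117
```

The tangential shift went the wrong way by sign, leaving the grip about 4 mm off-centre. I'll regrip centred.

```bash
python3 -m inch '[{"tx":0,"ty":0,"tz":0,"ax":0,"ay":0,"az":0},{"tx":0,"ty":0,"tz":0,"ax":0,"ay":0,"az":0},{"tx":0,"ty":0,"tz":0,"ax":0,"ay":0,"az":0}]' 0.4 55
python3 -m inch '[{"tx":-0.005,"ty":0,"tz":0.003,"ax":0,"ay":0,"az":0},{"tx":-0.0045,"ty":0,"tz":0,"ax":0,"ay":0,"az":0},{"tx":0,"ty":0,"tz":0,"ax":0,"ay":0,"az":0},{"tx":0,"ty":0,"tz":0,"ax":0,"ay":0,"az":0}]'
python3 -m inch '[{"tx":0,"ty":0,"tz":0,"ax":0,"ay":0,"az":0},{"tx":0,"ty":0,"tz":0,"ax":0,"ay":0,"az":0},{"tx":0,"ty":0,"tz":0,"ax":0,"ay":0,"az":0},{"tx":0,"ty":0,"tz":0,"ax":0,"ay":0,"az":0},{"tx":0,"ty":0,"tz":0,"ax":0,"ay":0,"az":0}]' 0 55
python3 -m inch '[{"tx":0,"ty":0,"tz":-0.03,"ax":0,"ay":0,"az":0},{"tx":0,"ty":0,"tz":-0.09,"ax":0,"ay":0,"az":0},{"tx":0,"ty":0,"tz":-0.1,"ax":0,"ay":0,"az":0},{"tx":0,"ty":0,"tz":-0.1,"ax":0,"ay":0,"az":0},{"tx":0,"ty":0,"tz":-0.09,"ax":0,"ay":0,"az":0},{"tx":0,"ty":0,"tz":0,"ax":0,"ay":0,"az":0}]'
python3 - <<'E'
from h import *
R,p=place(-60,.15,.045,.063)
plan(R,p,26); sweep(R,p,26,0,.045,.094,.039)
E
```

```text
time: 15.95
position: [0.4425, 0.1981, 0.2614]
orientation: [1.262, 2.873, 0.005]
force: [-0.3, -0.6, 0.2]
gripper_width: 0.0281
time: 16.35
position: [0.4451, 0.1952, 0.2601]
orientation: [1.262, 2.873, 0.004]
force: [0.1, 0.1, 0.2]
gripper_width: 0.0347
time: 16.85
position: [0.445, 0.1953, 0.2602]
orientation: [1.262, 2.873, 0.004]
force: [0.9, -0.9, 0.2]
gripper_width: 0.0115
time: 17.45
position: [0.4455, 0.1955, 0.4289]
orientation: [1.258, 2.865, 0.014]
force: [0.4, -0.2, -0.6]
gripper_width: 0.0117
rel mm [-108.8 -194.8  -15.2] rot rad [-0.0326 -0.4655 -1.1918]
26 rows t [ 0.0013 -0.0228 -0.0002] a [-0.016 -0.224 -0.573] | speed mm/row 9.1
0 [0.445 0.195 0.429] zmin 0.171 over large: min axial 9.000
1 [0.438 0.19  0.429] zmin 0.170 over large: min axial 9.000
2 [0.432 0.184 0.429] zmin 0.170 over large: min axial 9.000
3 [0.425 0.177 0.429] zmin 0.169 over large: min axial 9.000
4 [0.419 0.17  0.429] zmin 0.169 over large: min axial 9.000
5 [0.413 0.163 0.429] zmin 0.168 over large: min axial 9.000
6 [0.407 0.156 0.429] zmin 0.168 over large: min axial 9.000
7 [0.402 0.149 0.
[... 525 characters left out ...]
 axial 0.110
16 [0.372 0.073 0.431] zmin 0.169 over large: min axial 0.111
17 [0.37  0.064 0.431] zmin 0.170 over large: min axial 0.111
18 [0.369 0.055 0.432] zmin 0.171 over large: min axial 0.112
19 [0.369 0.046 0.433] zmin 0.172 over large: min axial 0.113
20 [0.369 0.037 0.434] zmin 0.173 over large: min axial 0.114
21 [0.369 0.028 0.435] zmin 0.174 over large: min axial 0.115
22 [0.369 0.019 0.436] zmin 0.176 over large: min axial 0.116
23 [0.37  0.01  0.438] zmin 0.178 over large: min axial 0.117
24 [0.372 0.001 0.439] zmin 0.179 over large: min axial 0.117
25 [ 0.373 -0.008  0.441] zmin 0.181 over large: min axial 0.118
26 [ 0.375 -0.017  0.442] zmin 0.184 over large: min axial 0.119
```

Run:
```python
from h import *
R,p=place(-60,.15,.045,.063)
plan(R,p,20)
```

```text
rel mm [-108.8 -194.8  -15.2] rot rad [-0.0326 -0.4655 -1.1918]
20 rows t [ 0.0015 -0.0296 -0.0003] a [-0.02  -0.291 -0.745] | speed mm/row 11.9
```

```bash
python3 -m inch '[{"tx":0.0015,"ty":-0.03,"tz":0,"ax":-0.02,"ay":-0.29,"az":-0.745},{"tx":0.0015,"ty":-0.03,"tz":0,"ax":-0.02,"ay":-0.29,"az":-0.745},{"tx":0.0015,"ty":-0.03,"tz":0,"ax":-0.02,"ay":-0.29,"az":-0.745},{"tx":0.0015,"ty":-0.03,"tz":0,"ax":-0.02,"ay":-0.29,"az":-0.745},{"tx":0.0015,"ty":-0.03,"tz":0,"ax":-0.02,"ay":-0.29,"az":-0.745},{"tx":0.0015,"ty":-0.03,"tz":0,"ax":-0.02,"ay":-0.29,"az":-0.745},{"tx":0.0015,"ty":-0.03,"tz":0,"ax":-0.02,"ay":-0.29,"az":-0.745},{"tx":0.0015,"ty":-0.03,"tz":0,"ax":-0.02,"ay":-0.29,"az":-0.745},{"tx":0.0015,"ty":-0.03,"tz":0,"ax":-0.02,"ay":-0.29,"az":-0.745},{"tx":0.0015,"ty":-0.03,"tz":0,"ax":-0.02,"ay":-0.29,"az":-0.745}]'
python3 - <<'E'
from h import *
R,p=place(-60,.15,.045,.063)
plan(R,p,10)
E
```

```text
time: 18.45
position: [0.3756, 0.0977, 0.4236]
orientation: [0.33, 2.903, -0.112]
force: [0.8, 0.8, -0.6]
gripper_width: 0.0116
rel mm [ -28.4 -112.    -6.9] rot rad [-0.0168 -0.2467 -0.5911]
10 rows t [ 0.0003 -0.0293 -0.0014] a [-0.021 -0.308 -0.739] | speed mm/row 11.7
```

```bash
python3 -m inch '[{"tx":0,"ty":-0.029,"tz":-0.0014,"ax":-0.02,"ay":-0.305,"az":-0.74},{"tx":0,"ty":-0.029,"tz":-0.0014,"ax":-0.02,"ay":-0.305,"az":-0.74},{"tx":0,"ty":-0.029,"tz":-0.0014,"ax":-0.02,"ay":-0.305,"az":-0.74},{"tx":0,"ty":-0.029,"tz":-0.0014,"ax":-0.02,"ay":-0.305,"az":-0.74},{"tx":0,"ty":-0.029,"tz":-0.0014,"ax":-0.02,"ay":-0.305,"az":-0.74},{"tx":0,"ty":-0.029,"tz":-0.0014,"ax":-0.02,"ay":-0.305,"az":-0.74},{"tx":0,"ty":-0.029,"tz":-0.0014,"ax":-0.02,"ay":-0.305,"az":-0.74},{"tx":0,"ty":-0.029,"tz":-0.0014,"ax":-0.02,"ay":-0.305,"az":-0.74},{"tx":0,"ty":-0.029,"tz":-0.0014,"ax":-0.02,"ay":-0.305,"az":-0.74},{"tx":0,"ty":-0.029,"tz":-0.0014,"ax":-0.02,"ay":-0.305,"az":-0.74}]'
python3 -m inch '[{"tx":0,"ty":0,"tz":0,"ax":0,"ay":0,"az":0},{"tx":0,"ty":0,"tz":0,"ax":0,"ay":0,"az":0}]'
python3 st.py -60 .045 .063 .15
python3 - <<'E'
from fitm import *
from cell import telemetry,snapshot
s=telemetry.get_state(); R=Ro.from_rotvec(s["orientation"]).as_matrix()
g=s["position"]+GO*R[:,2]; px=-R[:,1]; pz=-R[:,2]; py=np.cross(pz,px)
c=g-.063*pz-.045*px; PR=Ro.from_matrix(np.c_[px,py,pz])
x,y,a=lframe()
print("phi",np.degrees(np.arctan2(px@y,px@x)))
ex=lambda W:(((W-LC)@a<.095))|(((W-c)@px>.037)&((W-c)@pz>.025))
for n in ["side","top","wrist"]:
    S=snapshot(n); np.savez(n+"6.npz",**S); cv2.imwrite(f"pics/{n}6.png",S["img"][...,::-1])
    r=fitpot(S,c,PR,.062,.039,.042,ex,.008); print(n,r[0],(r[1][:3]*1000).round(1),r[1][3:].round(3),r[2])
S=dict(np.load("side6.npz"));cv2.imwrite("pics/side6z.png",cv2.resize(S["img"][80:280,180:380,::-1],None,fx=2.9,fy=2.9,interpolation=cv2.INTER_CUBIC))
E
```

```text
time: 19.45
position: [0.3767, -0.0151, 0.4427]
orientation: [-0.516, 2.658, -0.203]
force: [0.7, 0.3, 0.3]
gripper_width: 0.0114
time: 19.65
position: [0.3768, -0.0148, 0.4429]
orientation: [-0.51, 2.66, -0.203]
force: [-0.2, 1.2, 0.1]
gripper_width: 0.0115
force tool [-0.34  1.12 -0.21] torque tool [-0.245  0.174  0.042] t 19.65 w 0.011485859734439035
rel mm [ 2.  -1.1 -0.1] rot rad [ 0.0003 -0.0037 -0.0044]
1 rows t [ 0.005  -0.0027 -0.0002] a [ 0.004 -0.046 -0.054] | speed mm/row 2.3
phi -60.249603188858
side 1024 [-0.3 -1.1 -1.8] [0.006 0.001] 0.0006162862582494155
top 395 [-1.5  1.9  0.1] [ 0.002 -0.015] 0.0008077434419004673
wrist 7686 [ 0.6  1.5 -2.5] [-0.002  0.002] 0.00029053795000256533
```

View pics/side6z.png

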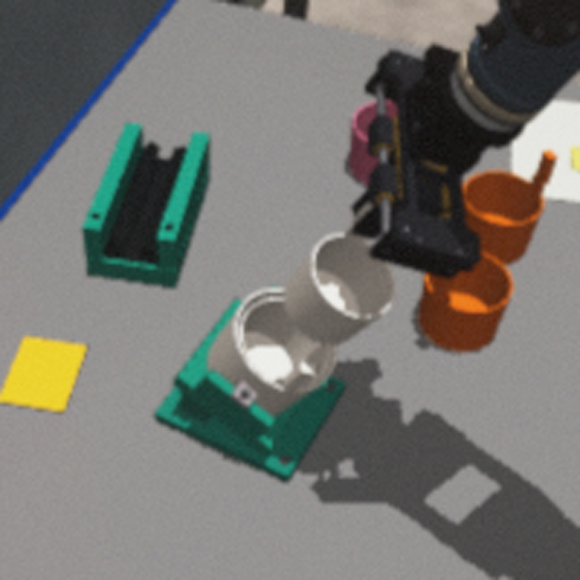

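View pics/wrist6.png

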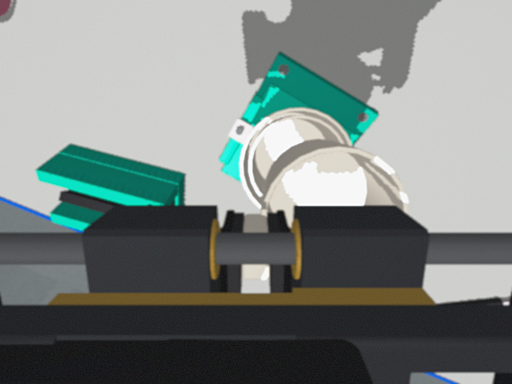

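```bash
python3 -m inch '[{"tx":0.005,"ty":-0.004,"tz":0.04,"ax":0,"ay":-0.04,"az":-0.05},{"tx":0,"ty":0,"tz":0.045,"ax":0,"ay":0,"az":0},{"tx":0,"ty":0,"tz":0.045,"ax":0,"ay":0,"az":0},{"tx":0,"ty":0,"tz":0.045,"ax":0,"ay":0,"az":0},{"tx":0,"ty":0,"tz":0,"ax":0,"ay":0,"az":0}]' >/dev/null; python3 st.py -60 .045 .063
```

```text
force tool [-0.32  0.89  1.69] torque tool [-0.196  0.188  0.034] t 20.3 w 0.011449125937139372
rel mm [ 0.4  0.2 77.9] rot rad [ 0.0022 -0.0011  0.0018]
1 rows t [0.0009 0.0004 0.1947] a [ 0.028 -0.014  0.023] | speed mm/row 77.9
```

```bash
python3 -m inch '[{"tx":0.001,"ty":0,"tz":0.03,"ax":0,"ay":0,"az":0},{"tx":0,"ty":0,"tz":0.03,"ax":0,"ay":0,"az":0},{"tx":0,"ty":0,"tz":0.03,"ax":0,"ay":0,"az":0},{"tx":0,"ty":0,"tz":0.02,"ax":0,"ay":0,"az":0},{"tx":0,"ty":0,"tz":0,"ax":0,"ay":0,"az":0}]' >/dev/null; python3 st.py -60 .045 .063
python3 -m inch '[{"tx":0,"ty":0,"tz":0.012,"ax":0,"ay":0,"az":0},{"tx":0,"ty":0,"tz":0.012,"ax":0,"ay":0,"az":0},{"tx":0,"ty":0,"tz":0,"ax":0,"ay":0,"az":0}]' >/dev/null; python3 st.py -60 .045 .063
```

```text
force tool [ 1.01 -0.42 -0.46] torque tool [-0.22   0.182  0.123] t 20.8 w 0.011606901483814713
rel mm [ 0.6  0.9 35.1] rot rad [-0.0002  0.0015  0.002 ]
1 rows t [0.0015 0.0023 0.0878] a [-0.002  0.018  0.025] | speed mm/row 35.1
force tool [0.37 0.55 1.32] torque tool [-0.213  0.157  0.075] t 21.1 w 0.011568770516436034
rel mm [ 0.6  1.2 25.6] rot rad [-0.001   0.0019  0.0018]
1 rows t [0.0014 0.0029 0.064 ] a [-0.012  0.023  0.023] | speed mm/row 25.6
```

```bash
python3 -m inch '[{"tx":0,"ty":0.001,"tz":0.012,"ax":0,"ay":0,"az":0},{"tx":0,"ty":0,"tz":0.012,"ax":0,"ay":0,"az":0},{"tx":0,"ty":0,"tz":0,"ax":0,"ay":0,"az":0}]' >/dev/null; python3 st.py -60 .045 .063
python3 -m inch '[{"tx":0,"ty":0,"tz":0.01,"ax":0,"ay":0,"az":0},{"tx":0,"ty":0,"tz":0,"ax":0,"ay":0,"az":0}]' >/dev/null; python3 st.py -60 .045 .063
python3 -m inch '[{"tx":0,"ty":0,"tz":0.008,"ax":0,"ay":0,"az":0},{"tx":0,"ty":0,"tz":0,"ax":0,"ay":0,"az":0}]' >/dev/null; python3 st.py -60 .045 .063
```

```text
force tool [ 0.25  0.22 -0.15] torque tool [-0.235  0.16   0.066] t 21.4 w 0.011405821898083883
rel mm [ 0.5  0.7 15.7] rot rad [-0.0006  0.0014  0.0017]
1 rows t [0.0012 0.0019 0.0392] a [-0.008  0.017  0.021] | speed mm/row 15.7
force tool [ 0.13  1.1  -0.03] torque tool [-0.252  0.157  0.038] t 21.6 w 0.011126917096064719
rel mm [ 0.5  0.8 11.8] rot rad [-0.0008  0.0016  0.0018]
1 rows t [0.0013 0.0019 0.0295] a [-0.01   0.02   0.023] | speed mm/row 11.9
force tool [ 0.21 -0.42  0.63] torque tool [-0.146  0.184  0.009] t 21.8 w 0.011747368612871782
rel mm [0.5 0.8 8.7] rot rad [-0.001   0.0017  0.0018]
1 rows t [0.0013 0.0019 0.0218] a [-0.012  0.022  0.022] | speed mm/row 8.8
```

```bash
python3 -m inch '[{"tx":0,"ty":0,"tz":0.007,"ax":0,"ay":0,"az":0},{"tx":0,"ty":0,"tz":0,"ax":0,"ay":0,"az":0}]' >/dev/null; python3 st.py -60 .045 .063
python3 -m inch '[{"tx":0,"ty":0,"tz":0.004,"ax":0,"ay":0,"az":0},{"tx":0,"ty":0,"tz":0,"ax":0,"ay":0,"az":0}]' >/dev/null; python3 st.py -60 .045 .063
python3 -m inch '[{"tx":0,"ty":0,"tz":0.003,"ax":0,"ay":0,"az":0},{"tx":0,"ty":0,"tz":0,"ax":0,"ay":0,"az":0}]' >/dev/null; python3 st.py -60 .045 .063
```

```text
force tool [ 1.01 -0.06  1.24] torque tool [-0.242  0.099  0.055] t 22.0 w 0.011419076868375221
rel mm [0.5 0.8 6. ] rot rad [-0.001   0.0018  0.0018]
1 rows t [0.0014 0.0019 0.015 ] a [-0.013  0.023  0.023] | speed mm/row 6.1
force tool [-0.4  -0.22 -0.14] torque tool [-0.198  0.215  0.05 ] t 22.2 w 0.011613356007629319
rel mm [0.5 0.8 4.5] rot rad [-0.0011  0.0019  0.0018]
1 rows t [0.0014 0.002  0.0112] a [-0.014  0.024  0.023] | speed mm/row 4.6
force tool [-1.06  0.16  0.28] torque tool [-0.233  0.181  0.06 ] t 22.4 w 0.011472086473856483
rel mm [0.5 0.8 3.3] rot rad [-0.0011  0.0019  0.0019]
1 rows t [0.0014 0.0019 0.0083] a [-0.014  0.024  0.023] | speed mm/row 3.4
```

```bash
python3 -m inch '[{"tx":0,"ty":0,"tz":0.003,"ax":0,"ay":0,"az":0},{"tx":0,"ty":0,"tz":0,"ax":0,"ay":0,"az":0}]' >/dev/null; python3 st.py -60 .045 .063
python3 -m inch '[{"tx":0,"ty":0,"tz":0.003,"ax":0,"ay":0,"az":0},{"tx":0,"ty":0,"tz":0,"ax":0,"ay":0,"az":0}]' >/dev/null; python3 st.py -60 .045 .063
```

```text
force tool [ 0.07  1.08 -0.54] torque tool [-0.245  0.134  0.096] t 22.6 w 0.011402474637268345
rel mm [0.6 0.8 2.1] rot rad [-0.0012  0.002   0.0019]
1 rows t [0.0014 0.002  0.0053] a [-0.016  0.025  0.024] | speed mm/row 2.4
force tool [-0.13 -1.89 -3.82] torque tool [-0.124  0.286 -0.002] t 22.8 w 0.011447871794212207
rel mm [0.6 0.9 1.1] rot rad [-0.0018  0.0024  0.0019]
1 rows t [0.0016 0.0024 0.0028] a [-0.023  0.03   0.024] | speed mm/row 1.6
```

```bash
python3 -m inch '[{"tx":0,"ty":0,"tz":0.003,"ax":0,"ay":0,"az":0},{"tx":0,"ty":0,"tz":0,"ax":0,"ay":0,"az":0}]' >/dev/null; python3 st.py -60 .045 .063
python3 -m inch '[{"tx":0,"ty":0,"tz":0.0015,"ax":0,"ay":0,"az":0},{"tx":0,"ty":0,"tz":0,"ax":0,"ay":0,"az":0},{"tx":0,"ty":0,"tz":0,"ax":0,"ay":0,"az":0}]' >/dev/null; python3 st.py -60 .045 .063
python3 chk.py 7 s
```

```text
force tool [ 1.09 -2.11 -7.59] torque tool [-0.144  0.339  0.015] t 23.0 w 0.011577192630413265
rel mm [0.6 1.  0.1] rot rad [-0.0023  0.0027  0.0018]
1 rows t [0.0015 0.0025 0.0003] a [-0.028  0.034  0.023] | speed mm/row 1.2
force tool [ 1.18 -2.56 -9.27] torque tool [-0.129  0.41   0.046] t 23.3 w 0.01190149884789716
rel mm [ 0.6  1.  -0.2] rot rad [-0.0025  0.003   0.0019]
1 rows t [ 0.0015  0.0025 -0.0006] a [-0.031  0.037  0.023] | speed mm/row 1.2
side large 120 [0.9 0.4 1.6] [-0.05  -0.014] 0.00053
side s 416 [1.  0.4 0.8] [-0.033 -0.015] 0.00083
top large 55 [-1.1  0.6  7. ] [ 0.065 -0.031] 0.00071
top s 209 [2.1 1.2 0.2] [-0.044  0.01 ] 0.00093
wrist large 1191 [ 0.8 -3.5 -3.1] [0.014 0.003] 0.00023
wrist s 8529 [ 1.6 -0.6  2.2] [-0.002 -0.   ] 0.00067
```

View pics/side7z.png

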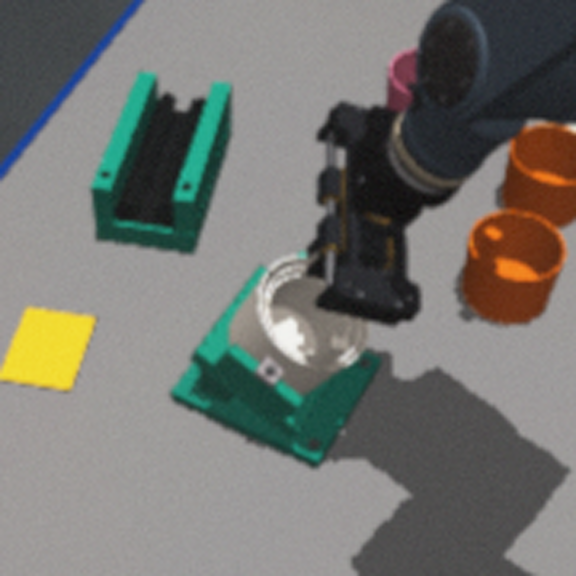

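View pics/wrist7.png

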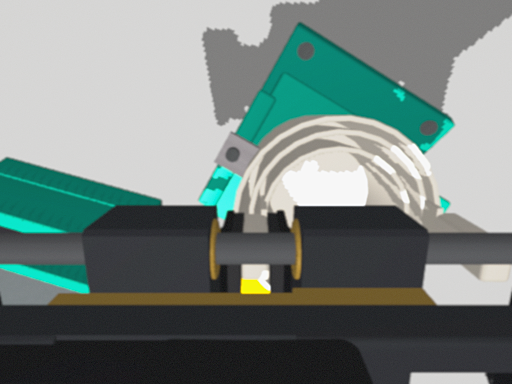

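Three concentric rims are visible around (330,170) in the wrist view. The contact height and stiffness match being fully home. I'll ease off, release and retreat.

```bash
python3 -m inch '[{"tx":0,"ty":0,"tz":-0.004,"ax":0,"ay":0,"az":0},{"tx":0,"ty":0,"tz":0,"ax":0,"ay":0,"az":0}]'; python3 st.py
python3 -m inch '[{"tx":0,"ty":0,"tz":0,"ax":0,"ay":0,"az":0},{"tx":0,"ty":0,"tz":0,"ax":0,"ay":0,"az":0},{"tx":0,"ty":0,"tz":0,"ax":0,"ay":0,"az":0}]' 0.4 50
python3 -m inch '[{"tx":0,"ty":0,"tz":-0.03,"ax":0,"ay":0,"az":0},{"tx":0,"ty":0,"tz":-0.06,"ax":0,"ay":0,"az":0},{"tx":0,"ty":0,"tz":-0.08,"ax":0,"ay":0,"az":0},{"tx":0,"ty":0,"tz":-0.09,"ax":0,"ay":0,"az":0},{"tx":0,"ty":0,"tz":-0.09,"ax":0,"ay":0,"az":0},{"tx":0,"ty":0,"tz":0,"ax":0,"ay":0,"az":0}]'
python3 chk.py 8 s
python3 - <<'E'
from cell import recognise
for q in ["spreader","knife","mould"]: print(q,[(d["at"],d["score"]) for d in recognise(q,"top")][:1])
E
```

```text
time: 23.65
position: [0.4404, -0.0262, 0.3099]
orientation: [-0.518, 2.652, -0.206]
force: [-1.6, -1.0, 3.2]
gripper_width: 0.0117
force tool [ 0.5  -1.07 -3.51] torque tool [-0.157  0.243  0.009] t 23.65 w 0.011653485186146968
time: 23.95
position: [0.4405, -0.026, 0.3093]
orientation: [-0.518, 2.654, -0.204]
force: [-0.0, 0.8, -0.9]
gripper_width: 0.0281
time: 24.55
position: [0.3787, -0.0171, 0.4385]
orientation: [-0.518, 2.646, -0.21]
force: [-0.2, 0.0, 0.2]
gripper_width: 0.0352
side large 146 [-1.   0.5  0.7] [-0.    -0.039] 0.00068
side s 474 [ 0.1  0.3 -0.1] [-0.004 -0.018] 0.00072
top large 65 [-1.1  1.   4.2] [ 0.06  -0.077] 0.00053
top s 427 [3.9 1.6 2.8] [-0.008  0.008] 0.00092
wrist large 663 [ 0.8 -2.9 -0.7] [ 0.004 -0.002] 0.0003
wrist s 6216 [ 1.7 -0.8 -0.8] [0.009 0.003] 0.00048
spreader [([0.7716, 0.0483, 0.0018], 0.93)]
knife [([0.7022, 0.3875, 0.0116], 0.51)]
mould [([0.7527, -0.214, 0.0594], 0.65)]
```

View pics/side8z.png

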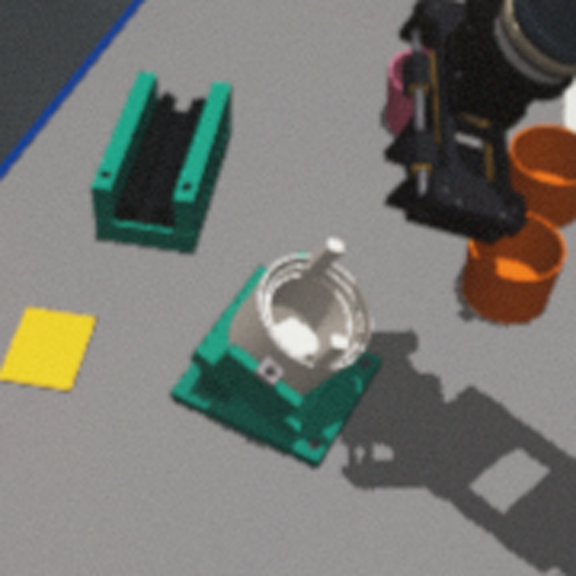

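View pics/wrist8.png

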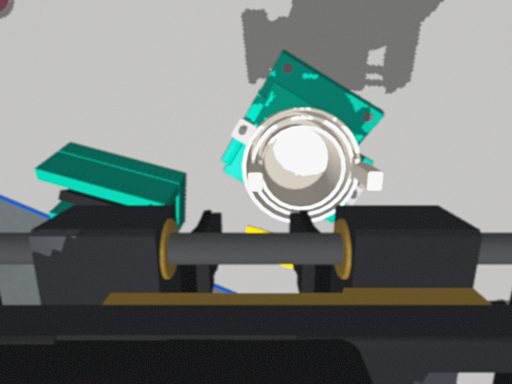

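Both pots sit nested with handles on opposite sides. Their rims are level within the measurement error, the tilt is under 0.02 rad, the bystanders haven't moved and the gripper is clear. I'll hand in.

```bash
python3 -c "
from cell import order;print(order.hand_in())"
```

```text
the job is handed in; nothing more can be done
None
```

Both loose pots are nested in the large pot and released, and I handed the job in at about 25 s of the 64 s allowed. The hand-in gives no verdict.

- **Medium pot:** I gripped it radially by its handle, lowered it along the pot axis and pressed to about 9 N while still holding it. It brushed the wall at about 4 N on the way in, and a 1.6 mm sideways correction freed it.
- **Small pot:** My first grip was about 4 mm off-centre because of a sign slip, so I regripped it before lifting. I inserted it with its handle opposite the medium pot's and pressed to about 9 to 10 N.
- **Position check:** After release, the side and wrist cameras put the small pot's centre within 1 mm of home along the axis and within 2 mm sideways, with tilt under 0.02 rad. The medium pot measured about the same before the small one went in.
- **Disagreeing readings:** The top camera read less accurately, at up to 2.8 mm along the axis and 3.9 mm sideways. Checks on the large pot's rim were noisy because little of it showed, so I did not rely on them.
- **Bystanders:** The spreader, knife and mould were re-detected within about 6 mm of where they started, which is about the detector's accuracy. The gripper had retreated clear of everything before I handed in.

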